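# Load the colour-check rack in order, set up the reference card and switch on the lamp

### The arm

A 6-joint arm with a two-finger parallel gripper is mounted at the origin on the work surface. World frame = base frame: x ahead of the robot, y to its left, z up, the work surface at z = 0. Lengths are in m, angles in rad, forces in N, time in s.
With the tool pointing down it reaches from about 0.4 to 0.825 m from the base axis. Payload 7 kg.
Tool frame: the origin (TCP) lies at the very end of the fingers, on their centre line; the grasp point (between the pads) lies 19 mm behind it; z points along the fingers, y is the line along which they close (so a half turn about z gives the same grasp; the last joint's range is limited). The gripper opens to 88 mm and grips with 3 to 60 N. Pads are 19 mm wide; open, the fingers measure 130 mm over their backs; the gripper's body (78 mm by 193 mm) begins 47 mm behind the grasp point.
Start: joints at [-0.917, 0.359, 0.012, 0, -1.224, -0.288], TCP at [0.241, -0.63, 0.227] pointing down, gripper open.
Joint ranges: [-3.07, 3.07], [-1.43, 2.12], [-1.02, 1.25], [-3.03, 1.67], [-3.05, -0], [-3.03, 3.03]. Speed limits (rad/s): [2.39, 2.39, 3.01, 3.14, 3.14, 3.14].

### API

Orientations are given as a rotation vector (axis times angle).
In Python, from plant import ctrl, camera, get_calibration gives the robot as it stands.
- The arm moves only by the tool carry_out, never from a script. Its argument "moves" is one flat list of numbers, 7 for each row, row after row: the shift along the tool's x, y, z in mm, then the turn, a rotation vector about the tool's x, y, z in degrees, then the opening, from 0 (shut) to 1 (fully open). A call has 1 to 10 rows; each row is the pose to reach, as a shift and turn from the pose commanded when the call began, along the tool's axes at that moment; what a row does not reach only later rows make up. A row lasts 1/10 s, in which the tool goes at most 50 mm and 8.59 degrees, less where a joint would pass 70% of its speed; a pose out of reach is approached as far as the arm can. A call with a gripper value outside its range is refused whole. The fingers move at their own pace and stop on an object; "squeeze" is the grip in N (left out, the last holds). Time passes only in rows, so rows that repeat a pose let the fingers close. It gives the time, the measured TCP pose, the force, the opening and the grip force at its end, in the units of the state.
- ctrl.get_state(): the state, without advancing time (a new reading comes with each control period).
- camera(name): name is "scene" or "side" or "wrist"; returns (picture, depth): 480x640x3 uint8, red, green, blue; 480x640 float32, m along the optical axis (not along the pixel's ray), 0 where there is no reading.
- get_calibration(name): a dict with "intrinsics" (3x3 intrinsics, pixels), "world_from_camera" (4x4, takes a point from camera to world coordinates). Camera axes: x right, y down, z forward; pixel columns grow to the right and rows downward; lengths in m; the calibration is good to about 2 mm. The wrist camera is an equidistant fisheye: a pixel r from the principal point sees the ray r / f radians off the axis. A picture is of the moment at which its call begins: read the wrist's pose just before it. get_calibration takes no time and is no camera call; for the wrist camera it gives the pose at the moment of the call.
- ctrl.finish_job(): hands the job in; it is judged then, once.
The state is a dict: "t": time; "joint_positions": joint angles; "qd": joint speeds; "joint_torque": joint torques, N m; "tool_pos": TCP position; "orientation": TCP orientation; "force": force on the tool from outside, world axes, zero at the start; "ft_torque": the same for the moment, N m; "gripper_width": opening from 0.0 (shut) to 1.0 (fully open); "gripper_force": force on a finger pad.
Only numpy, scipy, OpenCV 4.12 (cv2) and the standard library are available. Lean on these libraries where they do the work, as an engineer would, in place of code of your own. Each camera call takes 0.05 s, during which the arm holds its last target. There are 200 camera calls.

### The job

Get the colour-check station ready for the next run: move the finished amber jars out of the rack and stand them in the steel returns tray, lean the colour reference card on the sloped rest, flat against its back, and load the white sample jars that have arrived into the rack one after another in number order, each upright and right down in the pocket whose plate has its cap colour (red 1, yellow 2, green 3, blue 4, white 5, purple 6; leave the pockets of missing samples empty). When everything is in its place, press the green button fully down to switch on the lamp and leave all the rest on the bench where it stands.

Things in the scene. Friction and masses are not known exactly. Their poses are not given: they have to be found in the camera images.
- sample1: sample 1: squat white sample jar with a red screw cap, 50 mm diameter over its whole height, 46 mm tall with its cap, about 100 g; origin at the centre of its underside, z up the jar. It stands upright on the left of the bench. Absent (None) in some starts
- sample2: sample 2: squat white sample jar with a yellow screw cap, 50 mm diameter over its whole height, 46 mm tall with its cap, about 100 g; origin at the centre of its underside, z up the jar. It stands upright on the left of the bench. Absent (None) in some starts
- sample3: sample 3: squat white sample jar with a green screw cap, 50 mm diameter over its whole height, 46 mm tall with its cap, about 100 g; origin at the centre of its underside, z up the jar. It stands upright on the left of the bench. Absent (None) in some starts
- sample4: sample 4: squat white sample jar with a blue screw cap, 50 mm diameter over its whole height, 46 mm tall with its cap, about 100 g; origin at the centre of its underside, z up the jar. It stands upright on the left of the bench. Absent (None) in some starts
- sample5: sample 5: squat white sample jar with a white screw cap, 50 mm diameter over its whole height, 46 mm tall with its cap, about 100 g; origin at the centre of its underside, z up the jar. It stands upright on the left of the bench. Absent (None) in some starts
- sample6: sample 6: squat white sample jar with a purple screw cap, 50 mm diameter over its whole height, 46 mm tall with its cap, about 100 g; origin at the centre of its underside, z up the jar. It stands upright on the left of the bench. Absent (None) in some starts
- old_a: finished jar of the last run, standing in rack pocket 2 at the start: amber with a black cap, same size and shape as the sample jars (50 mm diameter, 46 mm tall); origin at the centre of its underside, z up. Absent (None) in some starts
- old_b: finished jar of the last run, standing in rack pocket 3 at the start: amber with a black cap, same size and shape as the sample jars (50 mm diameter, 46 mm tall); origin at the centre of its underside, z up. Absent (None) in some starts
- old_c: finished jar of the last run, standing in rack pocket 5 at the start: amber with a black cap, same size and shape as the sample jars (50 mm diameter, 46 mm tall); origin at the centre of its underside, z up. Absent (None) in some starts
- rack: fixed grey jar rack 182 (x) x 228 (y) x 20 mm high, front to the robot (-x). Square pockets 60 x 60, 14 mm deep, floor 6 mm up; centres at x = -35 (front row: 1, 2, 3) and +53 mm (back row: 4, 5, 6), y = +76, 0, -76 mm from its origin (centre of its underside). Before each pocket a plate with 1 to 6 dots: 1 red, 2 yellow, 3 green, 4 blue, 5 white, 6 purple
- card: rigid colour reference card, white with nine colour patches on both faces (both faces alike): 90 wide (its y) x 120 tall (its z) x 10 mm thick (its x), 160 g; origin at the centre of its lower edge, z up the card. At the start it stands upright in the store
- store: fixed blue storage block, 110 mm long (y), 45 mm high, with a slot 15 mm wide along y, floor of the slot 8 mm above the bench, in which the card stands at the start (the card's y along the store's y); the card can be drawn straight up. Origin: centre of its underside
- rest: fixed aluminium easel, front -x. Back plate and ledge are square to each other and lean 20 degrees: a seated card's top lies further along +x than its foot. Back plate 110 wide, 70 mm up the slope, so the top 50 mm of a seated card stands free; ledge 20 mm deep, front lip 8 mm. Base 130 x 130 x 8 mm. Origin: underside; the ledge's inner corner is 18 mm up and 2 mm towards -x
- rest_seat (a point): where the centre of the card's lower edge (the card's origin) lies when the card sits on the ledge flat against the back plate; axes as the rest's
- tray: fixed steel returns tray, open at the top, 130 (x) x 230 (y) x 18 mm high, walls 4 mm, floor 4 mm; finished jars stand in it. Origin: centre of its underside
- button (a joint): travel of the lamp's green push button, in m: 0 released, 0.006 fully down (about 5 N, springs back up); pushed straight down
- button_top (a point): centre of the top of the green lamp button (36 mm diameter, on a small fixed grey housing at the back left, facing up)
- wash_bottle: white wash bottle, 72 mm diameter, 185 mm tall with its spout; not part of the job, to be left alone
- flask: conical glass flask with stopper, 82 mm diameter, 140 mm tall; not part of the job, to be left alone
- beaker: glass beaker, 68 mm diameter, 85 mm tall; not part of the job, to be left alone
- tip_box: blue tip box with clear lid, 87 x 122 x 70 mm; not part of the job, to be left alone
- marker: marker pen, 130 mm long; not part of the job, to be left alone
- reagent: amber reagent bottle, 68 mm diameter, 140 mm tall; not part of the job, to be left alone
- spatula: steel spatula, 180 mm long; not part of the job, to be left alone
There are look-alikes about, which are no part of the job. There is more than one size of the card; the job needs the larger.

How it is judged:
On the way, in this order (a step that is already met when the one before it is completed fails the run):
1. sample 1 (red cap) stands in pocket 1 (x of sample1 in the frame of rack between -0.045 and -0.025 m and y of sample1 in the frame of rack between 0.066 and 0.086 m and z of sample1 in the frame of rack below 0.012 m and angle between sample1's own z axis and vertical below 0.15 rad), for 0.2 s.
2. sample 2 (yellow cap) stands in pocket 2 (x of sample2 in the frame of rack between -0.045 and -0.025 m and y of sample2 in the frame of rack between -0.01 and 0.01 m and z of sample2 in the frame of rack below 0.012 m and angle between sample2's own z axis and vertical below 0.15 rad), for 0.2 s.
3. sample 3 (green cap) stands in pocket 3 (x of sample3 in the frame of rack between -0.045 and -0.025 m and y of sample3 in the frame of rack between -0.086 and -0.066 m and z of sample3 in the frame of rack below 0.012 m and angle between sample3's own z axis and vertical below 0.15 rad), for 0.2 s.
4. sample 4 (blue cap) stands in pocket 4 (x of sample4 in the frame of rack between 0.043 and 0.063 m and y of sample4 in the frame of rack between 0.066 and 0.086 m and z of sample4 in the frame of rack below 0.012 m and angle between sample4's own z axis and vertical below 0.15 rad), for 0.2 s.
5. sample 5 (white cap) stands in pocket 5 (x of sample5 in the frame of rack between 0.043 and 0.063 m and y of sample5 in the frame of rack between -0.01 and 0.01 m and z of sample5 in the frame of rack below 0.012 m and angle between sample5's own z axis and vertical below 0.15 rad), for 0.2 s.
6. sample 6 (purple cap) stands in pocket 6 (x of sample6 in the frame of rack between 0.043 and 0.063 m and y of sample6 in the frame of rack between -0.086 and -0.066 m and z of sample6 in the frame of rack below 0.012 m and angle between sample6's own z axis and vertical below 0.15 rad), for 0.2 s.
7. with every jar and the card in its place, the lamp button is pressed fully down (all of step 1 and all of step 2 and all of step 3 and all of step 4 and all of step 5 and all of step 6 and x of old_a in the frame of tray between -0.06 and 0.06 m and y of old_a in the frame of tray between -0.11 and 0.11 m and z of each of old_a, old_b, old_c in the frame of tray below 0.01 m and angle between each of old_a, old_b, old_c's own z axis and vertical below 0.15 rad and x of old_b in the frame of tray between -0.06 and 0.06 m and y of old_b in the frame of tray between -0.11 and 0.11 m and x of old_c in the frame of tray between -0.06 and 0.06 m and y of old_c in the frame of tray between -0.11 and 0.11 m and x of card in the frame of rest_seat between -0.014 and 0.008 m and y of card in the frame of rest_seat between -0.02 and 0.02 m and z of card in the frame of rest_seat between -0.006 and 0.009 m and angle between card's own z axis and vertical between 0.245 and 0.455 rad and angle between the y axis of card and the y axis of rest, either way round below 0.14 rad and value of joint button above 0.0045 m), for 0.05 s.
At the end, for the whole second after the job is handed in: each sample present upright in its own pocket (10 mm of centre, 6 mm of the floor, 8 degrees); amber jars upright on the tray floor; card on the ledge (10 mm, centred 20 mm, square 8 degrees), leaning 20 +- 6 degrees; button up; all at rest (all of step 1 and all of step 2 and all of step 3 and all of step 4 and all of step 5 and all of step 6 and x of old_a in the frame of tray between -0.06 and 0.06 m and y of old_a in the frame of tray between -0.11 and 0.11 m and z of each of old_a, old_b, old_c in the frame of tray below 0.01 m and angle between each of old_a, old_b, old_c's own z axis and vertical below 0.15 rad and x of old_b in the frame of tray between -0.06 and 0.06 m and y of old_b in the frame of tray between -0.11 and 0.11 m and x of old_c in the frame of tray between -0.06 and 0.06 m and y of old_c in the frame of tray between -0.11 and 0.11 m and x of card in the frame of rest_seat between -0.014 and 0.008 m and y of card in the frame of rest_seat between -0.02 and 0.02 m and z of card in the frame of rest_seat between -0.006 and 0.009 m and angle between card's own z axis and vertical between 0.245 and 0.455 rad and angle between the y axis of card and the y axis of rest, either way round below 0.14 rad and linear speed of each of sample1, sample2, sample3, sample4, sample5, sample6, old_a, old_b, old_c, card below 0.03 m/s and value of joint button below 0.002 m); the robot touches nothing.
It fails at once if another thing on the bench is pushed more than 40 mm from its place (distance of any of wash_bottle, flask, beaker, tip_box, marker, reagent, spatula from where it was at the start of the episode above 0.04 m).
Of sample1, sample2, sample3, sample4, sample5, sample6 only 4 to 5 are there at a start; the rules pass over those that are not, and their reading is None.
Of old_a, old_b, old_c only 2 to 3 are there at a start; the rules pass over those that are not, and their reading is None.
At some moment in a run one of sample1, sample2, sample3, sample4, sample5, sample6 may be knocked a few centimetres aside while the robot is not near it.
It also fails if it takes over 208 s, if anything falls off the work surface, if the arm or the gripper's body presses on something with over 40 N, if the wrist force passes 120 N, or if a joint passes its speed limit or range.

## Working session

There is one attempt and no reset: what is moved stays moved. The work goes in short steps, Python scripts to look and compute and a tool call to move; the robot and the scene stay as the last step left them, time stands still between calls to the robot, and variables do not carry over. Pictures are saved under pics/ and viewed, at most 14 in all, crops included, and the job is handed in when it is done.

Besides the shell and the picture viewer there is one more tool, called after "Call:" in YAML: its name, and indented under it one key for each argument. carry_out: Moves the arm, as the interface text tells. Its arguments: {"type":"object","properties":{"moves":{"type":"array"},"squeeze":{"type":"number"}},"required":["moves"]}

```bash
mkdir -p pics; ls; cat > h.py <<'E'
import numpy as np, cv2
from plant import ctrl, camera, get_calibration
from scipy.spatial.transform import Rotation as R
def snap(n,f):
    c=get_calibration(n); p,d=camera(n); cv2.imwrite(f'pics/{f}.png',p[...,::-1]); np.savez(f'pics/{f}.npz',p=p,d=d,K=c['intrinsics'],T=c['world_from_camera']); return p,d,c
def cloud(f):
    z=np.load(f'pics/{f}.npz'); K,T,d=z['K'],z['T'],z['d']
    v,u=np.mgrid[:480,:640]; P=np.stack([(u-K[0,2])/K[0,0]*d,(v-K[1,2])/K[1,1]*d,d],-1)
    return P@T[:3,:3].T+T[:3,3], z['p'], d
E
python3 - <<'E'
from h import *
for n in('scene','side'):
    p,d,c=snap(n,n+'0'); print(c)
s=ctrl.get_state();print(s['tool_pos'],s['orientation'],s['t'])
E
```

```text
pics
{'intrinsics': array([[438.05501184,   0.        , 318.32745424],
       [  0.        , 438.05501184, 232.98121266],
       [  0.        ,   0.        ,   1.        ]]), 'world_from_camera': array([[-0.41965276,  0.73796653, -0.52848554,  1.1566088 ],
       [ 0.90767659,  0.33871834, -0.24777629,  0.28372336],
       [-0.00384286, -0.58367396, -0.81197903,  1.0446516 ],
       [ 0.        ,  0.        ,  0.        ,  1.        ]])}
{'intrinsics': array([[461.43846157,   0.        , 319.25784478],
       [  0.        , 461.43846157, 241.64314904],
       [  0.        ,   0.        ,   1.        ]]), 'world_from_camera': array([[ 0.79068496, -0.32758672,  0.51720811, -0.1546455 ],
       [-0.61216033, -0.4109243 ,  0.67557453, -0.94510405],
       [-0.00877586, -0.85078091, -0.52544726,  0.76551037],
       [ 0.        ,  0.        ,  0.        ,  1.        ]])}
[ 0.24126414 -0.6299415   0.22572466] [ 5.71153543e-01 -3.08882962e+00 -2.24646341e-03] 0.1
```

View pics/scene0.png

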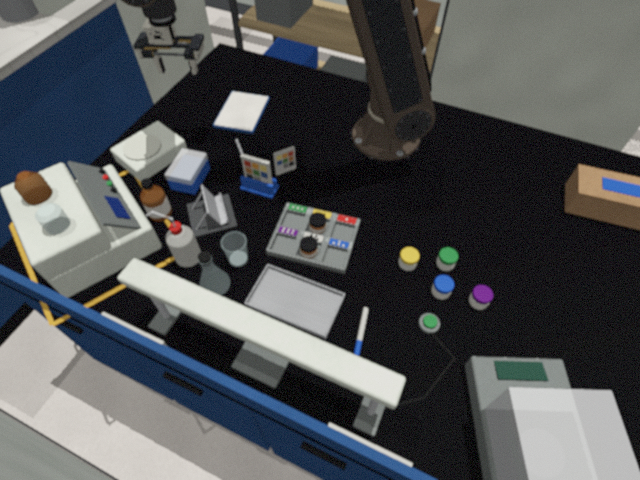

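View pics/side0.png

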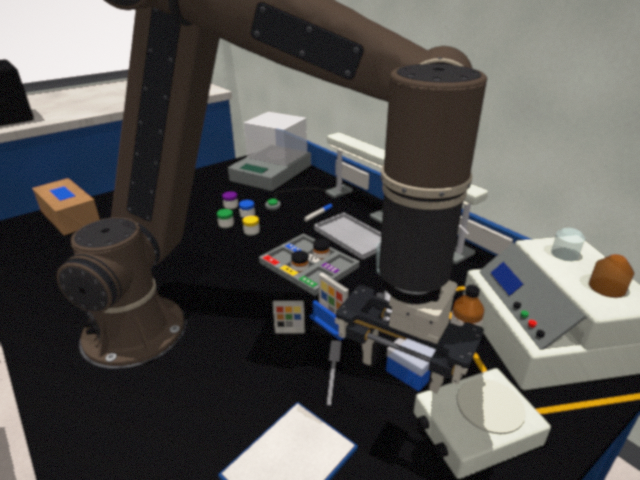

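The scene picture shows sample caps at yellow (409,257), green (448,257), blue (443,286) and purple (482,294). The button is at (430,322), amber jars are in pockets 2 (318,220) and 5 (309,245), the store with the card is at (258,172), the rest at (210,210) and the tray at (295,300). A smaller card stands at (285,160), as a look-alike.

```bash
python3 - <<'E'
from h import *
P,p,d=cloud('scene0')
im=cv2.resize(p[130:280,170:370],(800,600),interpolation=cv2.INTER_CUBIC); cv2.imwrite('pics/c1.png',im[...,::-1])
def hm(name,z0,z1,box):
    # centroid of points in window & z range by min enclosing circle
    u0,v0,u1,v1=box; Q=P[v0:v1,u0:u1].reshape(-1,3); Q=Q[(Q[:,2]>z0)&(Q[:,2]<z1)]
    if len(Q)<3: print(name,'none');return
    c,r=cv2.minEnclosingCircle(Q[:,:2].astype(np.float32)); print(name,np.round(c,4),round(r,4),'med z',np.round(np.median(Q[:,2]),4),len(Q), 'med',np.round(np.median(Q[:,:2],0),4))
for n,u,v in [('y2',409,257),('g3',448,257),('b4',443,286),('p6',482,294)]: hm(n,.04,.06,(u-16,v-18,u+16,v+18))
for n,u,v in [('oldA',318,220),('oldC',309,245)]: hm(n,.044,.065,(u-14,v-15,u+14,v+15))
hm('btn',.015,.09,(415,305,445,335))
def rect(name,z0,z1,box):
    u0,v0,u1,v1=box; Q=P[v0:v1,u0:u1].reshape(-1,3); Q=Q[(Q[:,2]>z0)&(Q[:,2]<z1)]
    r=cv2.minAreaRect((Q[:,:2]*1000).astype(np.float32)); print(name,np.round(r[0],1),np.round(r[1],1),round(r[2],1),len(Q))
rect('rack',.014,.026,(255,195,370,280)); rect('tray',.012,.024,(235,260,355,345))
rect('store',.038,.05,(230,165,285,205)); rect('cardtop',.1,.2,(232,135,275,185)); rect('small',.02,.2,(272,140,305,176))
rect('rest',.02,.12,(180,180,240,235));rect('restbase',.005,.011,(180,180,245,235))
hm('cardtop',.1,.2,(232,135,275,185))
for u,v in [(430,322),(285,160),(250,168),(262,175),(290,165),(258,188)]: print(u,v,np.round(P[v,u],4))
E
```

```text
y2 [0.468  0.2336] 0.0265 med z 0.0471 238 med [0.4697 0.2338]
g3 [0.4248 0.3302] 0.0262 med z 0.0467 245 med [0.4271 0.3287]
b4 [0.5152 0.3418] 0.0257 med z 0.0469 270 med [0.5168 0.3413]
p6 [0.5034 0.4382] 0.0259 med z 0.047 286 med [0.5052 0.4389]
oldA [ 0.464  -0.0459] 0.0273 med z 0.0522 214 med [ 0.4663 -0.0427]
oldC [ 0.5509 -0.0321] 0.0262 med z 0.0523 235 med [ 0.5528 -0.0303]
btn [0.6204 0.3398] 0.0252 med z 0.0224 175 med [0.6207 0.3398]
rack [543.  -32.5] [277.5 229. ] 8.4 2247
tray [711.5  -9.5] [245.  308.1] 24.5 783
store [ 362.5 -281. ] [100.6 110.7] 4.5 205
cardtop [ 392.8 -279. ] [17.3 92.2] 2.3 253
small [ 293.6 -237. ] [15.6 71.2] 50.0 388
rest [ 562.2 -351.9] [284.8 142.8] 41.9 829
restbase [ 531.2 -370.7] [217.  201.5] 30.2 865
cardtop [ 0.3945 -0.279 ] 0.0462 med z 0.1194 253 med [ 0.3956 -0.2757]
430 322 [0.6232 0.3413 0.0212]
285 160 [ 0.2942 -0.2359  0.0501]
250 168 [ 0.3988 -0.2982  0.0852]
262 175 [ 0.397  -0.2596  0.07  ]
290 165 [ 0.278  -0.2285  0.0159]
258 188 [ 0.4053 -0.2766  0.0115]
```

View pics/c1.png

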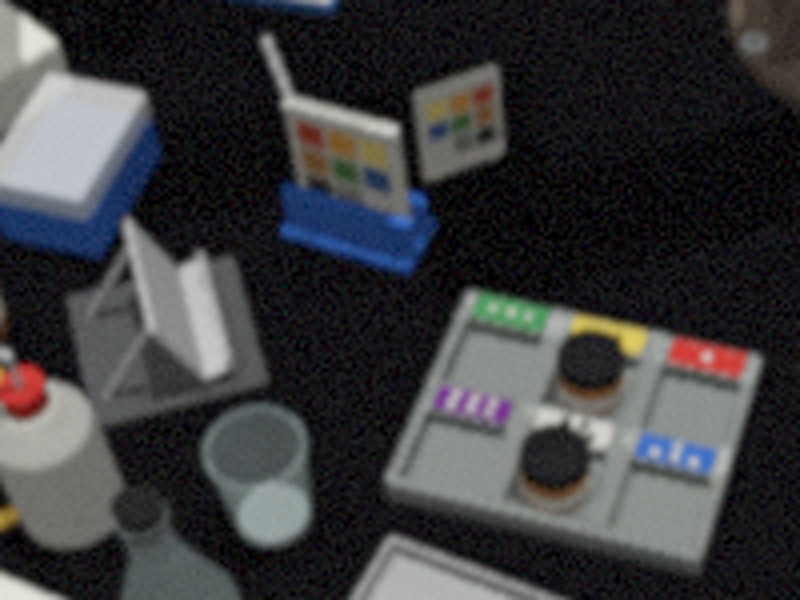

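The crop shows the card in the blue store slot, the rest with its base corners at crop (235,255), (65,290), (100,420) and (270,380), and the rack corners at (470,290), (762,355), (388,483) and about (705,560). The front of the rest (ledge and lip) faces right in the crop, towards the robot.

```bash
cat >> h.py <<'E'
def ray(f,u,v,z):
    q=np.load(f'pics/{f}.npz');K,T=q['K'],q['T']
    r=T[:3,:3]@np.array([(u-K[0,2])/K[0,0],(v-K[1,2])/K[1,1],1]);o=T[:3,3]
    return (o+r*(z-o[2])/r[2])[:2]*1000
E
python3 - <<'E'
from h import *
P,p,d=cloud('scene0')
cr=lambda x,y:((x/4+170-.4,y/4+130-.4))
for n,z,pts in [('rack',.02,[(470,290),(762,355),(388,485)]),('rest',.008,[(235,255),(65,290),(100,420),(270,380)])]:
    print(n,[np.round(ray('scene0',*cr(*q),z),1) for q in pts])
# rack: plate/dotted colours + top surface plane band
def band(box,z0,z1):
    u0,v0,u1,v1=box; Q=P[v0:v1,u0:u1].reshape(-1,3); return Q[(Q[:,2]>z0)&(Q[:,2]<z1)]
from scipy.optimize import minimize
def fit(Q,L,W,x0):  # yaw'd rectangle with most points inside, penal soft
    def c(x):
        a=x[2];q=(Q[:,:2]*1000-x[:2])@np.array([[np.cos(a),-np.sin(a)],[np.sin(a),np.cos(a)]])
        e=np.maximum(np.abs(q)-[L/2,W/2],0); return np.sum(np.minimum(np.hypot(*e.T),6))
    b=min((minimize(c,np.array(x0)+np.r_[np.random.randn(2)*5,np.random.randn()*.05],method='Nelder-Mead') for _ in range(15)),key=lambda r:r.fun); return np.round(b.x[:2],1),round(np.degrees(b.x[2]),1),round(b.fun,1),len(Q)
Q=band((262,195,368,280),.015,.026); print('rack ctr (fp center=origin)',fit(Q,182,228,[508,-39,.146]))
Q=band((235,260,355,345),.001,.024); 
im=cv2.resize(p[255:345,230:430],None,fx=4,fy=4,interpolation=cv2.INTER_CUBIC); cv2.imwrite('pics/c2.png',im[...,::-1])
Q=band((180,150,285,240),.005,.011);
# store top, card face
Q=band((236,165,285,205),.040,.05);print('store top med',np.round(np.median(Q,0),4),np.round(Q[:,:2].min(0),3),np.round(Q[:,:2].max(0),3))
Q=band((238,148,274,186),.07,.118); 
def plane(Q):
    for _ in range(3):
        m=Q.mean(0);n=np.linalg.svd(Q-m)[2][2];r=np.abs((Q-m)@n);Q=Q[r<max(2*np.median(r),.002)]
    return m,n,len(Q),Q.min(0),Q.max(0)
print('card face',*[np.round(a,4) for a in plane(Q)])
Q=band((238,148,274,186),.122,.135); print('card top',np.round(np.median(Q,0),4),cv2.minAreaRect((Q[:,:2]*1000).astype(np.float32)))
# rest back face (ledge side seen?) points z .03-.09
Q=band((188,180,240,232),.02,.1);
Q=Q[(Q[:,0]<.62)]; print('rest z>.02',*[np.round(a,4) for a in plane(Q)])
print('rest depth samples',{q:np.round(P[int(cr(*q)[1]),int(cr(*q)[0])],4) for q in [(165,300),(170,330),(205,310),(210,340),(150,260),(180,280)]})
P2,p2,d2=cloud('side0')
im=cv2.resize(p2[180:320,220:420],None,fx=4,fy=4,interpolation=cv2.INTER_CUBIC); cv2.imwrite('pics/c3.png',im[...,::-1])
E
```

```text
rack [array([ 424.5, -163.6]), array([390. ,  60.7]), array([ 606.1, -134.7])]
rest [array([ 460.8, -351.7]), array([ 545.7, -451.9]), array([ 637.4, -357.5]), array([ 554.4, -263.8])]
rack ctr (fp center=origin) (array([498.5, -38.7]), np.float64(8.3), np.float64(596.0), 2185)
store top med [ 0.4023 -0.2715  0.0448] [ 0.315 -0.333] [ 0.414 -0.223]
card face [ 0.3964 -0.2778  0.0934] [-0.9983 -0.0581  0.0061] 218 [ 0.392  -0.3244  0.0705] [ 0.4005 -0.234   0.1176]
card top [ 0.3936 -0.2769  0.1277] ((391.9224853515625, -279.06866455078125), (14.988824844360352, 88.97452545166016), 1.2988061904907227)
rest z>.02 [ 0.5391 -0.3531  0.0429] [ 0.6545 -0.3694 -0.6597] 411 [ 0.4631 -0.4593  0.02  ] [ 0.5933 -0.2859  0.0861]
rest depth samples {(165, 300): array([ 0.5549, -0.3449,  0.0631]), (170, 330): array([ 0.576 , -0.325 ,  0.0604]), (205, 310): array([ 0.5272, -0.3372,  0.0223]), (210, 340): array([ 0.5478, -0.3171,  0.0228]), (150, 260): array([ 0.5291, -0.371 ,  0.0676]), (180, 280): array([ 0.5082, -0.3706,  0.0225])}
```

View pics/c2.png

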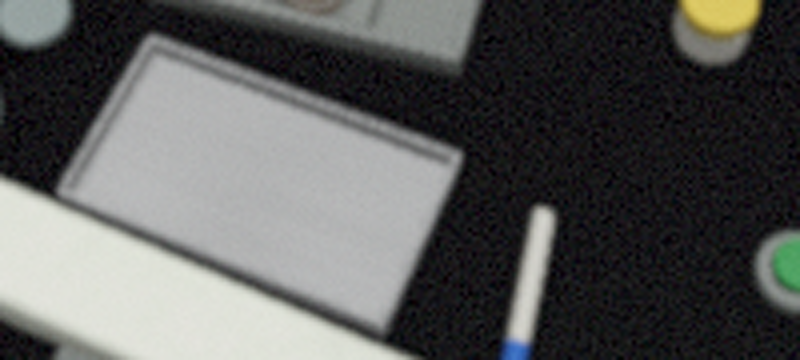

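The tray crop shows its rim corners at crop (150,38), (462,152), (385,332) and (62,190); the marker lies at (540,250), left of the tray.

```bash
cat >> h.py <<'E'
RK=np.array([498.5,-38.6]); RA=np.radians(8.4)
def tr(w): # world mm -> rack frame
    c,s=np.cos(RA),np.sin(RA); d=np.asarray(w)[:2]-RK; return np.array([c*d[0]+s*d[1],-s*d[0]+c*d[1]])
def st():
    s=ctrl.get_state(); p=s['tool_pos']*1000; M=R.from_rotvec(s['orientation']).as_matrix()
    print('t',round(s['t'],2),'world',np.round(p,1),'rack',np.round(tr(p),1),'xang',np.round(np.degrees(np.arctan2(M[1,0],M[0,0])),2),'z',np.round(M[:,2],3),'w',round(s['gripper_width'],3),'gf',round(s['gripper_force'],1),'F',np.round(s['force'],1),'j',np.round(s['joint_positions'],2)); return p,M
def to(w,xang=None): # shift/turn in tool axes to world target mm (tool down)
    p,M=st(); sh=M.T@(np.array(w)-p); print('shift',np.round(sh,1))
    if xang is not None:
        a=np.radians(xang); T=np.array([[np.cos(a),np.sin(a),0],[np.sin(a),-np.cos(a),0],[0,0,-1]]); print('turn deg',np.round(np.degrees(R.from_matrix(M.T@T).as_rotvec()),2))
E
python3 - <<'E'
from h import *
c=np.array([ray('scene0',x/4+230-.4,y/4+255-.4,.018) for x,y in [(150,38),(462,152),(385,332),(62,190)]])
print('tray',np.round(c,1),c.mean(0)); e=np.diff(np.vstack([c,c[:1]]),axis=0); print(np.round(np.hypot(*e.T)),np.degrees(np.arctan2(e[:,1],e[:,0])))
print('tray in rack',tr(c.mean(0)))
for n,q in dict(y2=(468,233.6),g3=(424.8,330.2),b4=(515.2,341.8),p6=(503.4,438.2),A=(464,-45.9),C=(550.9,-32.1),btn=(620.4,339.8)).items(): print(n,np.round(tr(q),1))
P,p,d=cloud('scene0')
for n,u,v in [('lampL',140,275),('lampM',260,325),('lampR',385,385),('wash',176,228),('flask',206,258),('beaker',233,240),('tip',188,160),('scale',490,390),('reag',152,185)]: print(n,np.round(P[v,u]*1000))
to([464,-46,160],278.4)
E
```

```text
tray [[ 642.7 -113.3]
 [ 634.2  115.4]
 [ 768.7  120.5]
 [ 768.1 -109.5]] [703.4364627    3.25544034]
[229. 135. 230. 125.] [  92.12219246    2.16444763  -90.1654893  -178.28551579]
tray in rack [208.85234205  11.46868997]
y2 [  9.6 273.7]
g3 [-19.  375.6]
b4 [ 72.1 373.9]
p6 [ 74.5 471. ]
A [-35.2  -2.2]
C [52.8 -1.2]
btn [175.9 356.5]
lampL [ 883. -275.  217.]
lampM [876.  21. 220.]
lampR [884. 290. 221.]
wash [ 708. -328.  144.]
flask [ 752. -209.  143.]
beaker [ 631. -223.   53.]
tip [ 437. -501.   70.]
scale [744. 505.  60.]
reag [ 603. -491.  126.]
t 0.1 world [ 241.3 -629.9  225.7] rack [-340.9 -547.4] xang -159.05 z [-0.001  0.001 -1.   ] w 0.996 gf 0.0 F [ 0.9  0.  -0. ] j [-0.92  0.36  0.01 -0.   -1.22 -0.29]
shift [-416.8  465.6   66.4]
turn deg [ 8.000e-02  5.000e-02 -7.745e+01]
```

Call:
carry_out:
  moves: [-417, 466, 0, 0, 0, -77.4, 0.75, -417, 466, 0, 0, 0, -77.4, 0.75, -417, 466, 0, 0, 0, -77.4, 0.75, -417, 466, 0, 0, 0, -77.4, 0.75, -417, 466, 0, 0, 0, -77.4, 0.75, -417, 466, 0, 0, 0, -77.4, 0.75, -417, 466, 0, 0, 0, -77.4, 0.75, -417, 466, 0, 0, 0, -77.4, 0.75, -417, 466, 0, 0, 0, -77.4, 0.75, -417, 466, 0, 0, 0, -77.4, 0.75]
  squeeze: 20

```text
t: 1.1
tool_pos: [0.4196, -0.1611, 0.2267]
orientation: [-2.383, 2.047, -0.0]
force: [1.5, -0.7, 0.6]
gripper_width: 0.749
gripper_force: 0.0
```

```bash
python3 - <<'E'
from h import *
to([464,-46,120],278.4)
E
```

```text
t 1.1 world [ 419.6 -161.1  226.7] rack [ -96.  -109.7] xang -81.33 z [ 0.  0. -1.] w 0.749 gf 0.0 F [ 1.5 -0.7  0.6] j [ 0.07 -0.02 -0.46 -0.   -1.13  0.08]
shift [-107.1  -61.2  106.7]
turn deg [-0.03  0.    0.27]
```

Call:
carry_out:
  moves: [-107, -61, 60, 0, 0, 0.3, 0.75, -107, -61, 80, 0, 0, 0.3, 0.75, -107, -61, 80, 0, 0, 0.3, 0.75, -107, -61, 110, 0, 0, 0.3, 0.75, -107, -61, 140, 0, 0, 0.3, 0.75, -107, -61, 170, 0, 0, 0.3, 0.75, -107, -61, 198, 0, 0, 0.3, 0.75, -107, -61, 198, 0, 0, 0.3, 0.75, -107, -61, 198, 0, 0, 0.3, 0.3, -107, -61, 198, 0, 0, 0.3, 0.3]

```text
t: 2.1
tool_pos: [0.4653, -0.0482, 0.0299]
orientation: [-2.371, 2.059, -0.002]
force: [0.9, -0.0, -0.0]
gripper_width: 0.629
gripper_force: 0.0
```

Call:
carry_out:
  moves: [0, 0, 0, 0, 0, 0, 0.3, 0, 0, 0, 0, 0, 0, 0.3, 0, 0, -30, 0, 0, 0, 0.3, 0, 0, -60, 0, 0, 0, 0.3, 0, 0, -90, 0, 0, 0, 0.3, 0, 0, -90, 0, 0, 0, 0.3]

```text
t: 2.7
tool_pos: [0.467, -0.0479, 0.123]
orientation: [-2.368, 2.055, -0.008]
force: [0.5, 0.7, -1.0]
gripper_width: 0.566
gripper_force: 20.0
```

```bash
python3 - <<'E'
from h import *
to([690,-52,60],278.4)
E
```

```text
t 2.7 world [467.  -47.9 123. ] rack [-32.6  -4.6] xang -81.9 z [ 0.008  0.002 -1.   ] w 0.566 gf 20.0 F [ 0.5  0.7 -1. ] j [ 0.32  0.11 -0.58  0.   -0.87 -0.18]
shift [  35.6 -219.7   64.7]
turn deg [-0.46  0.03 -0.3 ]
```

Call:
carry_out:
  moves: [36, -220, 10, 0, 0, 0, 0.3, 36, -220, 10, 0, 0, 0, 0.3, 36, -220, 10, 0, 0, 0, 0.3, 36, -220, 10, 0, 0, 0, 0.3, 36, -220, 20, 0, 0, 0, 0.3, 36, -220, 50, 0, 0, 0, 0.3, 36, -220, 75, 0, 0, 0, 0.3, 36, -220, 85, 0, 0, 0, 0.3, 36, -220, 91, 0, 0, 0, 0.3, 36, -220, 91, 0, 0, 0, 0.3]

```text
t: 3.7
tool_pos: [0.687, -0.0533, 0.0284]
orientation: [2.372, -2.059, 0.0]
force: [-0.3, -0.9, -0.6]
gripper_width: 0.567
gripper_force: 20.0
```

```bash
python3 - <<'E'
from h import *
to([690,-52,28],278.4)
E
```

```text
t 3.7 world [687.  -53.3  28.4] rack [184.4 -42.1] xang -81.92 z [ 0. -0. -1.] w 0.567 gf 20.0 F [-0.3 -0.9 -0.6] j [ 0.2   0.55 -0.17  0.   -0.85 -0.06]
shift [-0.8 -3.1  0.4]
turn deg [-0.   -0.02 -0.32]
```

Call:
carry_out:
  moves: [0, 0, 0, 0, 0, 0, 0.65, 0, 0, 0, 0, 0, 0, 0.78, 0, 0, -30, 0, 0, 0, 0.78, 0, 0, -70, 0, 0, 0, 0.75, -20, 60, -80, 0, 0, 0, 0.75, -41, 110, -80, 0, 0, 0, 0.75, -41, 132, -80, 0, 0, 0, 0.75, -41, 132, -60, 0, 0, 0, 0.75, -41, 132, -30, 0, 0, 0, 0.75, -41, 132, -2, 0, 0, 0, 0.75]

```text
t: 4.7
tool_pos: [0.5516, -0.0307, 0.0303]
orientation: [-2.37, 2.057, -0.003]
force: [0.1, -0.6, -0.4]
gripper_width: 0.753
gripper_force: 0.0
```

Call:
carry_out:
  moves: [0, 0, 0, 0, 0, 0, 0.3, 0, 0, 0, 0, 0, 0, 0.3, 0, 0, 0, 0, 0, 0, 0.3, 0, 0, 0, 0, 0, 0, 0.3, 0, 0, -30, 0, 0, 0, 0.3, 0, 0, -60, 0, 0, 0, 0.3, 0, 0, -70, 0, 0, 0, 0.3]

```text
t: 5.4
tool_pos: [0.5529, -0.0308, 0.1036]
orientation: [-2.369, 2.056, -0.006]
force: [0.5, 0.7, -1.0]
gripper_width: 0.564
gripper_force: 20.0
```

```bash
python3 - <<'E'
from h import *
to([690,58,28],278.4); snap('side','side1'); snap('scene','scene1')
P,p,d=cloud('scene1'); cv2.imwrite('pics/c4.png',cv2.resize(p[150:350,170:437],(800,600),interpolation=cv2.INTER_CUBIC)[...,::-1])
E
```

```text
t 5.4 world [552.9 -30.8 103.6] rack [54.9 -0.2] xang -81.91 z [ 0.006  0.001 -1.   ] w 0.564 gf 20.0 F [ 0.5  0.7 -1. ] j [ 0.3   0.27 -0.42  0.   -0.87 -0.16]
shift [ -68.6 -147.8   76.5]
turn deg [-0.34  0.01 -0.31]
```

View pics/c4.png

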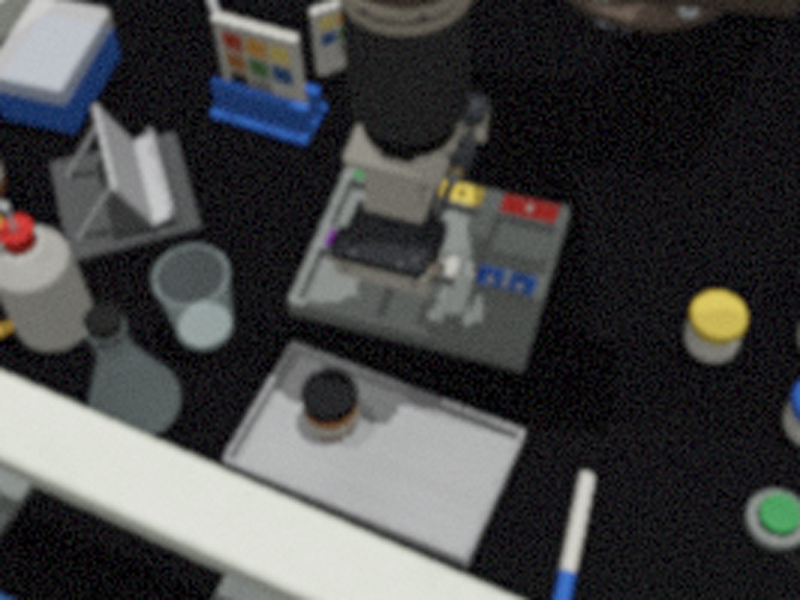

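The crop shows the first amber jar upright in the tray at (330,400), with pockets 2 and 5 now empty.

Call:
carry_out:
  moves: [-69, -50, 5, 0, 0, 0, 0.3, -69, -100, 5, 0, 0, 0, 0.3, -69, -148, 5, 0, 0, 0, 0.3, -69, -148, 10, 0, 0, 0, 0.3, -69, -148, 40, 0, 0, 0, 0.3, -69, -148, 60, 0, 0, 0, 0.3, -69, -148, 69, 0, 0, 0, 0.3, -69, -148, 72, 0, 0, 0, 0.3, -69, -148, 72, 0, 0, 0, 0.3, -69, -148, 72, 0, 0, 0, 0.3]

```text
t: 6.5
tool_pos: [0.6874, 0.0579, 0.0273]
orientation: [2.372, -2.06, -0.0]
force: [0.4, 0.1, -1.3]
gripper_width: 0.565
gripper_force: 20.0
```

Call:
carry_out:
  moves: [0, 0, 0, 0, 0, 0, 0.65, 0, 0, 0, 0, 0, 0, 0.78, 0, 0, -40, 0, 0, 0, 0.78, 0, 0, -80, 0, 0, 0, 0.75, 0, 0, -120, 0, 0, 0, 0.75, 0, 0, -120, 0, 0, 0, 0.75]

```text
t: 7.1
tool_pos: [0.6913, 0.0586, 0.1549]
orientation: [-2.367, 2.053, -0.011]
force: [0.7, 0.3, 0.6]
gripper_width: 0.749
gripper_force: 0.0
```

```bash
cat >> h.py <<'E'
CAP=dict(y2=(409,257),g3=(448,257),b4=(443,286),p6=(482,294))
def samples(f):
    snap('scene',f); P,p,d=cloud(f)
    m=(P[...,2]>.042)&(P[...,2]<.055)&(P[...,0]>.33)&(P[...,0]<.62)&(P[...,1]>.13)&(P[...,1]<.56)&(d>0)
    n,l,s,c=cv2.connectedComponentsWithStats(m.astype(np.uint8))
    for i in range(1,n):
        if s[i,4]<60: continue
        k=cv2.erode((l==i).astype(np.uint8),np.ones((5,5)))>0; Q=P[l==i][:,:2]
        q,r=cv2.minEnclosingCircle(np.float32(Q)); q=np.array(q)*1000; col=p[k].mean(0).astype(int) if k.any() else None
        print('jar',np.round(q,1),'rack',np.round(tr(q),1),'r',round(r*1000,1),'rgb',col,'px',np.round(c[i]))
E
python3 - <<'E'
from h import *
samples('scene2'); to([468,233.6,120],278.4)
E
```

```text
jar [466.9 235.1] rack [  8.7 275.4] r 26.8 rgb [217 198  98] px [410. 255.]
jar [424.5 329.1] rack [-19.4 374.5] r 25.8 rgb [ 66 143  85] px [448. 255.]
jar [514.  341.4] rack [ 70.8 373.6] r 26.4 rgb [ 56 103 180] px [444. 283.]
jar [501.8 438.8] rack [ 73.  471.8] r 26.6 rgb [114  47 137] px [483. 293.]
t 7.15 world [689.7  58.5 151.6] rack [203.3  68.1] xang -81.92 z [ 0.007  0.002 -1.   ] w 0.753 gf 0.0 F [ 0.  -0.7 -1.4] j [ 0.37  0.43 -0.05  0.   -1.08 -0.23]
shift [-204.5  195.1   30.5]
turn deg [-0.4   0.05 -0.32]
```

Call:
carry_out:
  moves: [-206, 194, 30, 0, 0, 0.3, 0.75, -206, 194, 30, 0, 0, 0.3, 0.75, -206, 194, 30, 0, 0, 0.3, 0.75, -206, 194, 30, 0, 0, 0.3, 0.75, -206, 194, 30, 0, 0, 0.3, 0.75, -206, 194, 30, 0, 0, 0.3, 0.75, -206, 194, 60, 0, 0, 0.3, 0.75, -206, 194, 90, 0, 0, 0.3, 0.75, -206, 194, 115, 0, 0, 0.3, 0.75, -206, 194, 128, 0, 0, 0.3, 0.75]

```text
t: 8.15
tool_pos: [0.4651, 0.2336, 0.0168]
orientation: [2.364, -2.064, -0.001]
force: [-0.6, -0.1, 0.2]
gripper_width: 0.748
gripper_force: 0.0
```

```bash
python3 - <<'E'
from h import *
to([467.5,234.6,24],278.4)
E
```

```text
t 8.15 world [465.1 233.6  16.8] rack [  6.7 274.1] xang -82.24 z [-0.003 -0.002 -1.   ] w 0.748 gf 0.0 F [-0.6 -0.1  0.2] j [ 0.84  0.35 -0.57 -0.   -0.65 -0.71]
shift [-0.7 -2.5 -7.2]
turn deg [ 0.18 -0.12 -0.65]
```

Call:
carry_out:
  moves: [0, -1, -4, 0, 0, -0.6, 0.75, 0, -1, -4, 0, 0, -0.6, 0.75, 0, -1, -4, 0, 0, -0.6, 0.3, 0, -1, -4, 0, 0, -0.6, 0.3, 0, -1, -4, 0, 0, -0.6, 0.3, 0, -1, -4, 0, 0, -0.6, 0.3]

```text
t: 8.75
tool_pos: [0.4679, 0.2351, 0.0243]
orientation: [-2.377, 2.053, -0.0]
force: [-2.3, -0.2, 5.7]
gripper_width: 0.567
gripper_force: 20.0
```

```bash
python3 - <<'E'
from h import *
to([463.9,-43.7,30],278.4)
E
```

```text
t 8.75 world [467.9 235.1  24.3] rack [  9.7 275.2] xang -81.64 z [ 0.001  0.001 -1.   ] w 0.567 gf 20.0 F [-2.3 -0.2  5.7] j [ 0.84  0.34 -0.56  0.   -0.67 -0.69]
shift [275.3  44.5  -5.9]
turn deg [-0.05  0.04 -0.04]
```

Call:
carry_out:
  moves: [0, 0, -35, 0, 0, 0, 0.3, 0, 0, -70, 0, 0, 0, 0.3, 275.3, 44.5, -70, 0, 0, 0, 0.3, 275.3, 44.5, -70, 0, 0, 0, 0.3, 275.3, 44.5, -70, 0, 0, 0, 0.3, 275.3, 44.5, -70, 0, 0, 0, 0.3, 275.3, 44.5, -70, 0, 0, 0, 0.3, 275.3, 44.5, -70, 0, 0, 0, 0.3, 275.3, 44.5, -50, 0, 0, 0, 0.3, 275.3, 44.5, -35, 0, 0, 0, 0.3]

```text
t: 9.75
tool_pos: [0.4635, -0.0451, 0.0583]
orientation: [-2.374, 2.056, -0.001]
force: [0.7, 0.2, -0.8]
gripper_width: 0.563
gripper_force: 20.0
```

Call:
carry_out:
  moves: [0, 0, 0, 0, 0, 0, 0.3, 0, 0, 10, 0, 0, 0, 0.3, 0, 0, 20, 0, 0, 0, 0.3, 0, 0, 26, 0, 0, 0, 0.3, 0, 0, 28.5, 0, 0, 0, 0.3, 0, 0, 28.5, 0, 0, 0, 0.3]

```text
t: 10.35
tool_pos: [0.4635, -0.0439, 0.0301]
orientation: [2.378, -2.052, -0.0]
force: [-0.4, -0.3, 2.3]
gripper_width: 0.567
gripper_force: 20.0
```

```bash
python3 - <<'E'
from h import *
to([463.9,-43.7,30],278.4)
E
```

```text
t 10.35 world [463.5 -43.9  30.1] rack [-35.4  -0.1] xang -81.6 z [-0.001 -0.    -1.   ] w 0.567 gf 20.0 F [-0.4 -0.3  2.3] j [ 0.33  0.25 -0.69  0.   -0.64 -0.18]
shift [-0.1 -0.5  0.1]
turn deg [ 0.03 -0.01 -0.  ]
```

Call:
carry_out:
  moves: [0, 0, 0, 0, 0, 0, 0.65, 0, 0, 0, 0, 0, 0, 0.75, 0, 0, 0, 0, 0, 0, 0.75, 0, 0, -30, 0, 0, 0, 0.75, 0, 0, -75, 0, 0, 0, 0.75, -50, -2, -90, 0, 0, 0, 0.75, -100, -4, -90, 0, 0, 0, 0.75, -150, -8, -90, 0, 0, 0, 0.75, -200, -10, -90, 0, 0, 0, 0.75, -200, -10, -90, 0, 0, 0, 0.75]

```text
t: 11.35
tool_pos: [0.4448, 0.1603, 0.1206]
orientation: [-2.381, 2.046, -0.001]
force: [0.5, -0.5, 0.7]
gripper_width: 0.754
gripper_force: 0.0
```

```bash
python3 - <<'E'
from h import *
samples('scene3'); st()
P,p,d=cloud('scene3')
Q=P[195:280,262:368].reshape(-1,3);Q=Q[(Q[:,2]>.044)&(Q[:,2]<.065)];c,r=cv2.minEnclosingCircle(np.float32(Q[:,:2]));print('in rack',np.array(c)*1000,tr(np.array(c)*1000),r,np.median(Q[:,2]))
E
```

```text
jar [424.9 329.8] rack [-18.9 375.2] r 26.2 rgb [ 66 142  84] px [448. 255.]
jar [515.  341.5] rack [ 71.9 373.6] r 25.7 rgb [ 63 114 195] px [444. 283.]
jar [502.7 437.9] rack [ 73.8 470.8] r 26.1 rgb [124  51 148] px [483. 293.]
t 11.4 world [444.4 158.3 120.3] rack [-24.8 202.7] xang -81.39 z [ 0.001  0.001 -1.   ] w 0.752 gf 0.0 F [ 0.3 -0.3  0.2] j [ 0.76  0.12 -0.57  0.   -0.87 -0.61]
in rack [566.60437584 -56.73636496] [ 64.72435965 -27.89069756] 0.12909065186977386 0.05180225706896152
```

Call:
carry_out:
  moves: [-175, -6, 0, 0, 0, 0, 0.75, -175, -6, 0, 0, 0, 0, 0.75, -175, -6, 0, 0, 0, 0, 0.75, -175, -6, 0, 0, 0, 0, 0.75, -175, -6, 20, 0, 0, 0, 0.75, -175, -6, 50, 0, 0, 0, 0.75, -175, -6, 75, 0, 0, 0, 0.75, -175, -6, 90, 0, 0, 0, 0.75, -175, -6, 95.5, 0, 0, 0, 0.75, -175, -6, 95.5, 0, 0, 0, 0.75]

```text
t: 12.4
tool_pos: [0.4251, 0.3283, 0.024]
orientation: [2.375, -2.054, 0.0]
force: [-0.1, -0.4, -0.4]
gripper_width: 0.751
gripper_force: 0.0
```

Call:
carry_out:
  moves: [0, 0, 0, 0, 0, 0, 0.3, 0, 0, 0, 0, 0, 0, 0.3, 0, 0, 0, 0, 0, 0, 0.3, 0, 0, 0, 0, 0, 0, 0.3, 0, 0, 0, 0, 0, 0, 0.3]

```text
t: 12.9
tool_pos: [0.4253, 0.3297, 0.0255]
orientation: [-2.377, 2.052, -0.0]
force: [-1.2, -0.4, 7.4]
gripper_width: 0.567
gripper_force: 20.0
```

```bash
cat >> h.py <<'E'
def pocket(x,y,z=30):
    c,s=np.cos(RA),np.sin(RA); return [RK[0]+c*x-s*y,RK[1]+s*x+c*y,z]
E
python3 - <<'E'
from h import *
to(pocket(-35,-76),278.4)
E
```

```text
t 12.9 world [425.3 329.7  25.5] rack [-18.6 375.1] xang -81.62 z [ 0.001  0.001 -1.   ] w 0.567 gf 20.0 F [-1.2 -0.4  7.4] j [ 1.02  0.36 -0.53  0.   -0.68 -0.88]
shift [451.1  16.2  -4.9]
turn deg [-0.06  0.05 -0.02]
```

Call:
carry_out:
  moves: [0, 0, -45, 0, 0, 0, 0.3, 0, 0, -90, 0, 0, 0, 0.3, 451, 16, -100, 0, 0, 0, 0.3, 451, 16, -100, 0, 0, 0, 0.3, 451, 16, -100, 0, 0, 0, 0.3, 451, 16, -100, 0, 0, 0, 0.3, 451, 16, -100, 0, 0, 0, 0.3, 451, 16, -100, 0, 0, 0, 0.3, 451, 16, -100, 0, 0, 0, 0.3, 451, 16, -100, 0, 0, 0, 0.3]

```text
t: 13.9
tool_pos: [0.4689, -0.0699, 0.1239]
orientation: [-2.377, 2.052, -0.001]
force: [1.2, 1.1, -0.0]
gripper_width: 0.565
gripper_force: 20.0
```

```bash
python3 - <<'E'
from h import *
to(pocket(-35,-76),278.4)
E
```

```text
t 13.9 world [468.9 -69.9 123.9] rack [-33.9 -26.6] xang -81.61 z [ 0.001  0.    -1.   ] w 0.565 gf 20.0 F [ 1.2  1.1 -0. ] j [ 0.27  0.12 -0.56 -0.   -0.88 -0.12]
shift [49.4  1.2 93.9]
turn deg [-0.06  0.01 -0.01]
```

Call:
carry_out:
  moves: [50, 1.5, 0, 0, 0, 0, 0.3, 50, 1.5, 10, 0, 0, 0, 0.3, 50, 1.5, 40, 0, 0, 0, 0.3, 50, 1.5, 63, 0, 0, 0, 0.3, 50, 1.5, 63, 0, 0, 0, 0.3, 50, 1.5, 63, 0, 0, 0, 0.3]

```text
t: 14.5
tool_pos: [0.4748, -0.1176, 0.0607]
orientation: [2.377, -2.052, -0.001]
force: [-0.2, -1.0, -0.6]
gripper_width: 0.564
gripper_force: 20.0
```

```bash
python3 - <<'E'
from h import *
to(pocket(-35,-76),278.4)
E
```

```text
t 14.5 world [ 474.8 -117.6   60.7] rack [-35.  -74.7] xang -81.61 z [-0.001 -0.    -1.   ] w 0.564 gf 20.0 F [-0.2 -1.  -0.6] j [ 0.16  0.24 -0.6   0.   -0.73 -0.01]
shift [ 1.3 -0.  30.7]
turn deg [ 0.05 -0.01 -0.01]
```

Call:
carry_out:
  moves: [1, 0, 10, 0, 0, 0, 0.3, 1, 0, 20, 0, 0, 0, 0.3, 1, 0, 26, 0, 0, 0, 0.3, 1, 0, 29, 0, 0, 0, 0.3, 1, 0, 29.5, 0, 0, 0, 0.3, 1, 0, 29.5, 0, 0, 0, 0.65, 1, 0, 29.5, 0, 0, 0, 0.72, 1, 0, 29.5, 0, 0, 0, 0.72, 1, 0, 0, 0, 0, 0, 0.72, 1, 0, -50, 0, 0, 0, 0.72]

```text
t: 15.5
tool_pos: [0.4725, -0.1189, 0.1086]
orientation: [2.373, -2.051, -0.008]
force: [1.5, 0.0, -0.0]
gripper_width: 0.719
gripper_force: 0.0
```

Call:
carry_out:
  moves: [-449, -107, -8, 0, 0, 0, 0.75, -449, -107, -8, 0, 0, 0, 0.75, -449, -107, -8, 0, 0, 0, 0.75, -449, -107, -8, 0, 0, 0, 0.75, -449, -107, -8, 0, 0, 0, 0.75, -449, -107, -8, 0, 0, 0, 0.75, -449, -107, -8, 0, 0, 0, 0.75, -449, -107, -8, 0, 0, 0, 0.75]

```text
t: 16.3
tool_pos: [0.5099, 0.2818, 0.1175]
orientation: [-2.378, 2.053, -0.0]
force: [2.3, -0.1, 0.4]
gripper_width: 0.749
gripper_force: 0.0
```

```bash
python3 - <<'E'
from h import *
samples('scene4'); to([515,341.6,24],278.4)
P,p,d=cloud('scene4');cv2.imwrite('pics/c5.png',cv2.resize(p[180:330,250:517],(800,450),interpolation=cv2.INTER_CUBIC)[...,::-1])
E
```

```text
jar [515.4 341.7] rack [ 72.2 373.8] r 25.5 rgb [ 30  59 113] px [444. 284.]
jar [502.8 440. ] rack [ 74.2 472.8] r 26.3 rgb [111  45 134] px [483. 293.]
t 16.35 world [512.  288.4 117.7] rack [ 61.1 321.6] xang -81.44 z [ 0.003  0.002 -1.   ] w 0.749 gf 0.0 F [5.3 6.4 3. ] j [ 0.85  0.31 -0.33  0.   -0.93 -0.7 ]
shift [-52.  -10.6  93.8]
turn deg [-0.21  0.1   0.16]
```

View pics/c5.png

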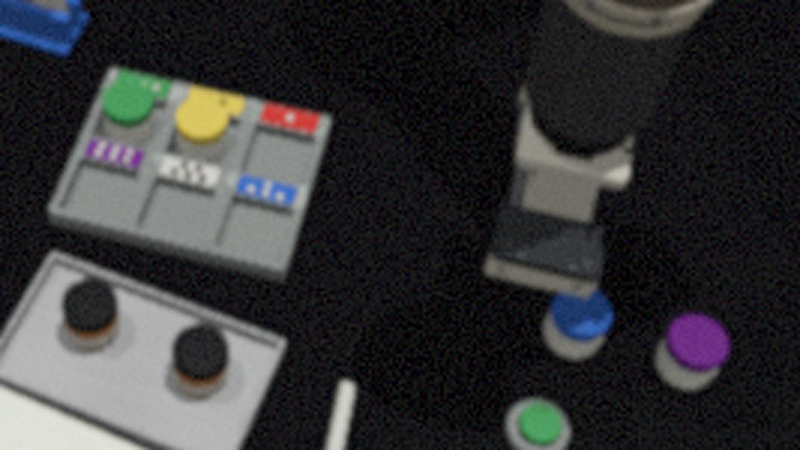

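The crop shows green and yellow in pockets 3 and 2, both amber jars upright in the tray, and blue (580,315) and purple (697,340) unmoved.

Call:
carry_out:
  moves: [-60, -14, 0, 0, 0, 0, 0.75, -60, -14, 0, 0, 0, 0, 0.75, -60, -14, 0, 0, 0, 0, 0.75, -60, -14, 20, 0, 0, 0, 0.75, -60, -14, 40, 0, 0, 0, 0.75, -60, -14, 40, 0, 0, 0, 0.75]

```text
t: 16.95
tool_pos: [0.5137, 0.3384, 0.0748]
orientation: [2.372, -2.052, -0.001]
force: [-0.5, -1.1, 0.3]
gripper_width: 0.754
gripper_force: 0.0
```

```bash
python3 - <<'E'
from h import *
to([515.2,341.7,24],278.4)
E
```

```text
t 16.95 world [513.7 338.4  74.8] rack [ 70.1 370.7] xang -81.72 z [-0.004 -0.004 -1.   ] w 0.754 gf 0.0 F [-0.5 -1.1  0.3] j [ 0.9   0.4  -0.31 -0.   -0.87 -0.75]
shift [-3.2 -2.2 50.7]
turn deg [ 0.24 -0.17 -0.12]
```

Call:
carry_out:
  moves: [-2, -1, 20, 0, 0, 0, 0.75, -2, -1, 40, 0, 0, 0, 0.75, -2, -1, 51, 0, 0, 0, 0.75, -2, -1, 51, 0, 0, 0, 0.75, -2, -1, 51, 0, 0, 0, 0.75, -2, -1, 51, 0, 0, 0, 0.3, -2, -1, 51, 0, 0, 0, 0.3, -2, -1, 51, 0, 0, 0, 0.3, -2, -1, 51, 0, 0, 0, 0.3]

```text
t: 17.85
tool_pos: [0.5161, 0.3434, 0.0272]
orientation: [-2.377, 2.053, -0.0]
force: [-1.7, -0.8, 6.2]
gripper_width: 0.56
gripper_force: 20.0
```

```bash
python3 - <<'E'
from h import *
to(pocket(53,76),278.4)
E
```

```text
t 17.85 world [516.1 343.4  27.2] rack [ 73.2 375.3] xang -81.63 z [ 0.001  0.001 -1.   ] w 0.56 gf 20.0 F [-1.7 -0.8  6.2] j [ 0.9   0.46 -0.34  0.   -0.77 -0.76]
shift [299.3  20.   -3. ]
turn deg [-0.04  0.03 -0.03]
```

Call:
carry_out:
  moves: [0, 0, -35, 0, 0, 0, 0.3, 0, 0, -70, 0, 0, 0, 0.3, 298, 20, -70, 0, 0, 0, 0.3, 298, 20, -70, 0, 0, 0, 0.3, 298, 20, -70, 0, 0, 0, 0.3, 298, 20, -70, 0, 0, 0, 0.3, 298, 20, -70, 0, 0, 0, 0.3, 298, 20, -70, 0, 0, 0, 0.3, 298, 20, -50, 0, 0, 0, 0.3, 298, 20, -40, 0, 0, 0, 0.3]

```text
t: 18.85
tool_pos: [0.5389, 0.0437, 0.0654]
orientation: [2.374, -2.057, -0.001]
force: [-0.2, 0.1, -1.4]
gripper_width: 0.565
gripper_force: 20.0
```

Call:
carry_out:
  moves: [0, 0, 0, 0, 0, 0, 0.3, 0, 0, 10, 0, 0, 0, 0.3, 0, 0, 20, 0, 0, 0, 0.3, 0, 0, 28, 0, 0, 0, 0.3, 0, 0, 34, 0, 0, 0, 0.3, 0, 0, 34, 0, 0, 0, 0.3]

```text
t: 19.45
tool_pos: [0.5393, 0.0457, 0.0318]
orientation: [2.378, -2.052, -0.0]
force: [0.6, -0.6, -0.9]
gripper_width: 0.561
gripper_force: 20.0
```

```bash
python3 - <<'E'
from h import *
to(pocket(53,76),278.4)
E
```

```text
t 19.45 world [539.3  45.7  31.8] rack [52.7 77.4] xang -81.59 z [-0.001 -0.    -1.   ] w 0.561 gf 20.0 F [ 0.6 -0.6 -0.9] j [ 0.45  0.35 -0.52  0.   -0.7  -0.3 ]
shift [ 1.4 -0.3  1.8]
turn deg [ 0.04 -0.02  0.01]
```

Call:
carry_out:
  moves: [0, 0, 1.5, 0, 0, 0, 0.3, 0, 0, 1.5, 0, 0, 0, 0.65, 0, 0, 1.5, 0, 0, 0, 0.75, 0, 0, 1.5, 0, 0, 0, 0.75, 0, 0, -40, 0, 0, 0, 0.75, 0, 0, -85, 0, 0, 0, 0.75, -50, -3, -88, 0, 0, 0, 0.75, -100, -6, -88, 0, 0, 0, 0.75, -150, -9, -88, 0, 0, 0, 0.75, -194, -11, -88, 0, 0, 0, 0.75]

```text
t: 20.45
tool_pos: [0.5219, 0.2411, 0.1207]
orientation: [-2.377, 2.053, -0.0]
force: [0.3, -1.3, -0.7]
gripper_width: 0.749
gripper_force: 0.0
```

Call:
carry_out:
  moves: [-50, -3, 0, 0, 0, 0, 0.75, -100, -5, 0, 0, 0, 0, 0.75, -150, -8, 0, 0, 0, 0, 0.75, -200, -10, 0, 0, 0, 0, 0.75, -200, -10, 0, 0, 0, 0, 0.75, -200, -10, 0, 0, 0, 0, 0.75, -200, -10, 0, 0, 0, 0, 0.75]

```text
t: 21.15
tool_pos: [0.5028, 0.4375, 0.12]
orientation: [2.376, -2.053, 0.0]
force: [-0.1, 0.5, -0.4]
gripper_width: 0.751
gripper_force: 0.0
```

```bash
python3 - <<'E'
from h import *
samples('scene5'); to([502.8,439.2,24],278.4)
P,p,d=cloud('scene5')
for n,b in dict(r4=(325,215,360,255)).items():
    Q=P[b[1]:b[3],b[0]:b[2]].reshape(-1,3);Q=Q[(Q[:,2]>.044)&(Q[:,2]<.07)];c,r=cv2.minEnclosingCircle(np.float32(Q[:,:2]));print(n,tr(np.array(c)*1000),r,np.median(Q[:,2]))
E
```

```text
jar [502.6 438.7] rack [ 73.8 471.6] r 25.2 rgb [77 29 95] px [481. 294.]
t 21.2 world [503.1 437.2 120.2] rack [ 74. 470.] xang -81.69 z [-0. -0. -1.] w 0.749 gf 0.0 F [ 0.2 -0.6 -0.7] j [ 1.01  0.42 -0.14 -0.   -1.   -0.86]
shift [-2.1 -0.1 96.2]
turn deg [ 0.02 -0.02 -0.09]
r4 [ 7.18241257 58.51006913] 0.06919173151254654 0.052732230606020114
```

Call:
carry_out:
  moves: [-1.5, 0, 30, 0, 0, 0, 0.75, -1.5, 0, 60, 0, 0, 0, 0.75, -1.5, 0, 85, 0, 0, 0, 0.75, -1.5, 0, 96, 0, 0, 0, 0.75, -1.5, 0, 96, 0, 0, 0, 0.75, -1.5, 0, 96, 0, 0, 0, 0.75, -1.5, 0, 96, 0, 0, 0, 0.3, -1.5, 0, 96, 0, 0, 0, 0.3, -1.5, 0, 96, 0, 0, 0, 0.3, -1.5, 0, 96, 0, 0, 0, 0.3]

```text
t: 22.2
tool_pos: [0.503, 0.4402, 0.0255]
orientation: [-2.377, 2.052, -0.0]
force: [-1.0, -0.7, 5.8]
gripper_width: 0.565
gripper_force: 20.0
```

```bash
python3 - <<'E'
from h import *
to(pocket(53,-76),278.4)
E
```

```text
t 22.2 world [503.  440.2  25.5] rack [ 74.4 473. ] xang -81.62 z [ 0.001  0.001 -1.   ] w 0.565 gf 20.0 F [-1.  -0.7  5.8] j [ 1.01  0.52 -0.23  0.   -0.82 -0.86]
shift [549.   21.2  -5. ]
turn deg [-0.06  0.05 -0.02]
```

Call:
carry_out:
  moves: [0, 0, -45, 0, 0, 0, 0.3, 0, 0, -90, 0, 0, 0, 0.3, 48, 2, -95, 0, 0, 0, 0.3, 98, 4, -95, 0, 0, 0, 0.3, 148, 6, -95, 0, 0, 0, 0.3, 198, 8, -95, 0, 0, 0, 0.3, 248, 10, -95, 0, 0, 0, 0.3, 298, 12, -95, 0, 0, 0, 0.3, 348, 14, -95, 0, 0, 0, 0.3, 398, 16, -95, 0, 0, 0, 0.3]

```text
t: 23.2
tool_pos: [0.5446, 0.0421, 0.1197]
orientation: [-2.377, 2.053, -0.0]
force: [1.9, -0.2, -1.2]
gripper_width: 0.562
gripper_force: 20.0
```

Call:
carry_out:
  moves: [50, 1.5, 0, 0, 0, 0, 0.3, 100, 3.5, 0, 0, 0, 0, 0.3, 150, 5, 0, 0, 0, 0, 0.3, 150, 5, 20, 0, 0, 0, 0.3, 150, 5, 45, 0, 0, 0, 0.3, 150, 5, 60, 0, 0, 0, 0.3, 150, 5, 60, 0, 0, 0, 0.3]

```text
t: 23.9
tool_pos: [0.5597, -0.1056, 0.0572]
orientation: [2.374, -2.053, -0.005]
force: [0.8, 0.1, -0.3]
gripper_width: 0.563
gripper_force: 20.0
```

```bash
python3 - <<'E'
from h import *
to(pocket(53,-76),278.4)
E
```

```text
t 23.9 world [ 559.7 -105.6   57.2] rack [ 50.8 -75.2] xang -81.7 z [-0.004 -0.    -1.   ] w 0.563 gf 20.0 F [ 0.8  0.1 -0.3] j [ 0.16  0.36 -0.43 -0.   -0.79 -0.01]
shift [ 0.8 -2.3 27.2]
turn deg [ 0.25  0.03 -0.1 ]
```

Call:
carry_out:
  moves: [0.5, 0, 8, 0, 0, 0, 0.3, 0.5, 0, 18, 0, 0, 0, 0.3, 0.5, 0, 25, 0, 0, 0, 0.3, 0.5, 0, 29, 0, 0, 0, 0.3, 0.5, 0, 29.5, 0, 0, 0, 0.3, 0.5, 0, 29.5, 0, 0, 0, 0.65, 0.5, 0, 29.5, 0, 0, 0, 0.75, 0.5, 0, 29.5, 0, 0, 0, 0.75, 0.5, 0, -5, 0, 0, 0, 0.75, 0.5, 0, -50, 0, 0, 0, 0.75]

```text
t: 24.9
tool_pos: [0.5599, -0.1058, 0.108]
orientation: [2.374, -2.051, -0.006]
force: [1.0, 0.3, 0.6]
gripper_width: 0.749
gripper_force: 0.0
```

Call:
carry_out:
  moves: [0, 0, -40, 0, 0, 0, 0.75, 0, 0, -90, 0, 0, 0, 0.75, 0, 0, -90, 0, 0, 0, 0.75, 0, 0, -90, 0, 0, 0, 0.75]

```text
t: 25.3
tool_pos: [0.5624, -0.1055, 0.2008]
orientation: [-2.375, 2.052, -0.003]
force: [-0.9, -0.0, -0.7]
gripper_width: 0.75
gripper_force: 0.0
```

```bash
python3 - <<'E'
from h import *
st(); c=get_calibration('wrist'); print(c); snap('wrist','w0')
E
```

```text
t 25.3 world [ 562.4 -105.5  200.8] rack [ 53.4 -75.5] xang -81.65 z [ 0.003  0.001 -1.   ] w 0.75 gf 0.0 F [-0.9 -0.  -0.7] j [ 0.16  0.21 -0.26 -0.   -1.1  -0.01]
{'intrinsics': array([[371.64829954,   0.        , 316.6480126 ],
       [  0.        , 371.64829954, 237.52461414],
       [  0.        ,   0.        ,   1.        ]]), 'world_from_camera': array([[-0.98911512, -0.14179883, -0.03929855,  0.57339813],
       [-0.14711437,  0.94765827,  0.28337459, -0.18207117],
       [-0.00294059,  0.28607148, -0.95820377,  0.35854803],
       [ 0.        ,  0.        ,  0.        ,  1.        ]])}
```

View pics/w0.png

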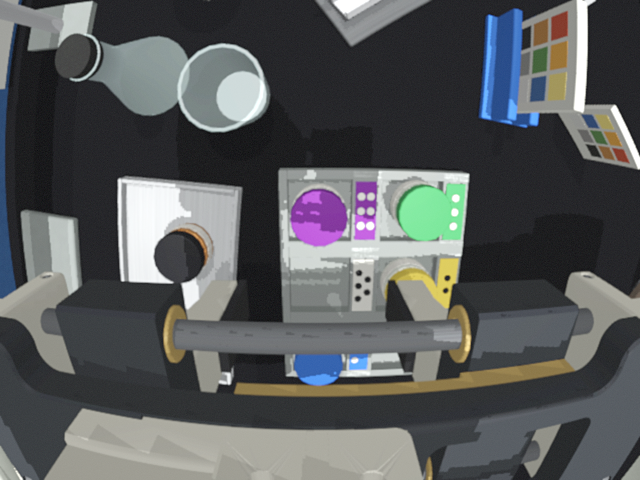

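The wrist picture shows all four samples seated (purple 319,217; green 424,212; yellow; blue 320,365) and the amber jars standing in the tray. Next is the card, and I'll move the wrist camera to look at the rest.

Call:
carry_out:
  moves: [121, 33, 0, 0, 0, 0, 0.75, 121, 33, 0, 0, 0, 0, 0.75, 121, 33, 0, 0, 0, 0, 0.75, 121, 33, 0, 0, 0, 0, 0.75, 121, 33, 0, 0, 0, 0, 0.75]

```text
t: 25.85
tool_pos: [0.5457, -0.2307, 0.1975]
orientation: [2.374, -2.055, -0.004]
force: [0.2, -0.2, -0.9]
gripper_width: 0.749
gripper_force: 0.0
```

```bash
cat >> h.py <<'E'
def fcloud(f):
    z=np.load(f'pics/{f}.npz'); K,T,d=z['K'],z['T'],z['d']
    v,u=np.mgrid[:480,:640]; x=(u-K[0,2])/K[0,0];y=(v-K[1,2])/K[1,1];r=np.hypot(x,y)+1e-9;t=np.tan(r)/r
    P=np.stack([x*t*d,y*t*d,d],-1); return (P@T[:3,:3].T+T[:3,3])*1000, z['p'], d
E
python3 - <<'E'
from h import *
st(); snap('wrist','w1')
P,p,d=fcloud('w1')
np.set_printoptions(suppress=True)
v=(d>0)
base=v&(abs(P[...,2]-8)<3)&(abs(P[...,0]-550)<110)&(abs(P[...,1]+356)<110)
r=cv2.minAreaRect(np.float32(P[base][:,:2])); print('base',r,base.sum())
def plane(Q):
    for _ in range(6):
        m=Q.mean(0);n=np.linalg.svd(Q-m,full_matrices=False)[2][2];e=np.abs((Q-m)@n);Q=Q[e<max(2*np.median(e),1)]
    return m.round(1),n.round(3),len(Q)
reg=v&(abs(P[...,0]-550)<90)&(abs(P[...,1]+356)<90)
print('back',plane(P[reg&(P[...,2]>42)&(P[...,2]<82)])); print('ledge',plane(P[reg&(P[...,2]>14)&(P[...,2]<26)]))
for n,c in dict(reag=(603,-491),wash=(708,-328),tip=(437,-501)).items():
    for z0 in range(20,200,20):
        m=v&(np.hypot(P[...,0]-c[0],P[...,1]-c[1])<60)&(P[...,2]>z0)&(P[...,2]<z0+20)
        if m.sum()>10: Q=P[m]; print(n,z0,m.sum(),Q.min(0).round(),Q.max(0).round())
E
```

```text
t 25.85 world [ 545.7 -230.7  197.5] rack [  18.6 -196.9] xang -81.74 z [-0.003  0.001 -1.   ] w 0.749 gf 0.0 F [ 0.2 -0.2 -0.9] j [-0.07  0.25 -0.22 -0.   -1.11  0.21]
base ((520.4161987304688, -388.4320068359375), (218.06187438964844, 130.5724334716797), 43.5192756652832) 9583
back (array([ 549.2, -353.8,   63. ]), array([ 0.645, -0.681, -0.346]), 3110)
ledge (array([ 532. , -335.4,   20.8]), array([-0.197,  0.206, -0.959]), 1618)
wash 20 486 [ 667. -369.   20.] [ 699. -302.   40.]
wash 40 571 [ 667. -369.   40.] [ 699. -302.   60.]
wash 60 688 [ 667. -369.   60.] [ 700. -302.   80.]
wash 80 998 [ 667. -372.   80.] [ 727. -301.  100.]
wash 100 3288 [ 668. -372.  100.] [ 733. -302.  120.]
wash 120 1377 [ 681. -358.  120.] [ 719. -316.  140.]
wash 140 1372 [ 688. -352.  140.] [ 719. -322.  160.]
wash 160 294 [ 699. -347.  160.] [ 707. -334.  180.]
wash 180 594 [ 702. -369.  180.] [ 720. -339.  200.]
tip 20 166 [ 387. -472.   20.] [ 431. -463.   40.]
```

View pics/w1.png

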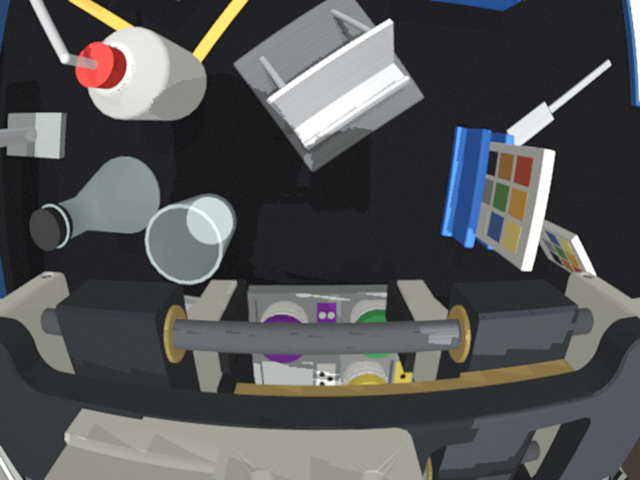

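The wrist picture shows the rest (plate from (275,100) to (390,35), ledge in front facing the rack) and the store with the large card at (520,205). The spatula lies behind the store.

```bash
python3 - <<'E'
from h import *
np.set_printoptions(suppress=True)
P,p,d=fcloud('w1'); v=d>0
reg=v&(abs(P[...,0]-392)<22)&(abs(P[...,1]+279)<60)
def plane(Q):
    for _ in range(6):
        m=Q.mean(0);n=np.linalg.svd(Q-m,full_matrices=False)[2][2];e=np.abs((Q-m)@n);Q=Q[e<max(2*np.median(e),1)]
    return m.round(1),n.round(3),len(Q)
print('face',plane(P[reg&(P[...,2]>60)&(P[...,2]<122)]))
T=P[reg&(P[...,2]>125.5)&(P[...,2]<131)]; print('top',cv2.minAreaRect(np.float32(T[:,:2])),len(T),np.median(T[:,2]))
F=P[reg&(P[...,2]>60)&(P[...,2]<122)]; print('y ext',np.percentile(F[:,1],[.5,99.5]))
P,p,d=cloud('scene0'); P=P*1000
for z0 in range(20,160,20):
    m=(d>0)&(np.hypot(P[...,0]-600,P[...,1]+490)<60)&(P[...,2]>z0)&(P[...,2]<z0+20); Q=P[m]
    if len(Q)>5: print('reag',z0,len(Q),Q.min(0).round(),Q.max(0).round())
to([391.5,-267,100],272.5)
E
```

```text
face (array([ 397.5, -282.7,   94.1]), array([-0.998, -0.062, -0.003]), 4002)
top ((392.7572937011719, -282.00677490234375), (11.902857780456543, 90.19561004638672), 3.084503650665283) 1442 127.51324074466311
y ext [-326.20405731 -237.77980351]
reag 20 84 [ 584. -517.   21.] [ 642. -466.   40.]
reag 40 98 [ 579. -521.   40.] [ 642. -466.   60.]
reag 60 120 [ 582. -528.   60.] [ 642. -468.   80.]
reag 80 202 [ 579. -529.   80.] [ 642. -467.  100.]
reag 100 144 [ 584. -521.  100.] [ 633. -477.  120.]
reag 120 74 [ 596. -519.  120.] [ 624. -485.  140.]
reag 140 45 [ 594. -518.  140.] [ 622. -488.  144.]
t 25.9 world [ 546.  -230.1  197.9] rack [  19.  -196.3] xang -81.68 z [-0.002  0.    -1.   ] w 0.752 gf 0.0 F [1.  0.3 0.1] j [-0.07  0.25 -0.22 -0.   -1.11  0.21]
shift [ 14.3 158.   98.3]
turn deg [0.13 0.04 5.82]
```

Call:
carry_out:
  moves: [19, 158, 0, 0, 0, 5, 0.6, 19, 158, 0, 0, 0, 5, 0.6, 19, 158, 0, 0, 0, 5, 0.6, 19, 158, 0, 0, 0, 5, 0.5, 19, 158, 30, 0, 0, 5, 0.5, 19, 158, 50, 0, 0, 5, 0.5, 19, 158, 50, 0, 0, 5, 0.5, 19, 158, 50, 0, 0, 5, 0.5]

```text
t: 26.7
tool_pos: [0.3935, -0.2716, 0.1496]
orientation: [2.287, -2.153, -0.001]
force: [0.2, -0.6, 0.6]
gripper_width: 0.501
gripper_force: 0.0
```

```bash
python3 - <<'E'
from h import *
to([392.2,-272,98],273.3)
E
```

```text
t 26.7 world [ 393.5 -271.6  149.6] rack [-137.9 -215.1] xang -86.56 z [-0.001 -0.    -1.   ] w 0.501 gf 0.0 F [ 0.2 -0.6  0.6] j [-0.19  0.1  -0.52  0.   -0.95  0.25]
shift [ 0.3  1.3 51.6]
turn deg [ 0.05 -0.01  0.14]
```

Descend, grip firmly, and draw straight up.

Call:
carry_out:
  moves: [0, 1, 20, 0, 0, 0, 0.5, 0, 1, 40, 0, 0, 0, 0.5, 0, 1, 51, 0, 0, 0, 0.5, 0, 1, 51, 0, 0, 0, 0.5, 0, 1, 51, 0, 0, 0, 0, 0, 1, 51, 0, 0, 0, 0, 0, 1, 51, 0, 0, 0, 0, 0, 1, 51, 0, 0, 0, 0, 0, 1, 51, 0, 0, 0, 0, 0, 1, 51, 0, 0, 0, 0]
  squeeze: 30

```text
t: 27.7
tool_pos: [0.3923, -0.2721, 0.0987]
orientation: [-2.285, 2.155, -0.001]
force: [-0.2, 1.2, 3.9]
gripper_width: 0.114
gripper_force: 30.0
```

Call:
carry_out:
  moves: [0, 0, 0, 0, 0, 0, 0, 0, 0, -10, 0, 0, 0, 0, 0, 0, -30, 0, 0, 0, 0, 0, 0, -60, 0, 0, 0, 0, 0, 0, -90, 0, 0, 0, 0, 0, 0, -110, 0, 0, 0, 0, 0, 0, -110, 0, 0, 0, 0, 0, 0, -110, 0, 0, 0, 0]

```text
t: 28.5
tool_pos: [0.3918, -0.2718, 0.2085]
orientation: [-2.285, 2.155, -0.0]
force: [-0.2, -0.7, -2.1]
gripper_width: 0.113
gripper_force: 30.0
```

```bash
cat > g.py <<'E'
from h import *
# target TCP for seat: L along card from foot, extra standoff along card axis (up) and front gap
def tgt(L,t_off,up=0,gap=0,tilt=20,seat=(534.8,-338.8,19.7),yaw=-46.5):
    a=np.radians(yaw);xh=np.array([np.cos(a),np.sin(a),0]);yh=np.array([-np.sin(a),np.cos(a),0]);k=np.radians(tilt)
    ax=np.sin(k)*xh+np.cos(k)*np.array([0,0,1]); nx=np.cos(k)*xh-np.sin(k)*np.array([0,0,1])
    M=np.c_[-yh,-nx,-ax]; return np.array(seat)+ (L+up)*ax - gap*nx + t_off*yh, M
def go(Pt,Mt):
    p,M=st(); print('shift',np.round(M.T@(Pt-p),1),'turn',np.round(np.degrees(R.from_matrix(M.T@Mt).as_rotvec()),2),'target',Pt.round(1))
E
python3 - <<'E'
from g import *
go(*tgt(90,10,up=90,gap=3))
P,p,d=cloud('side1')
snap('side','side2'); P,p,d=cloud('side2'); cv2.imwrite('pics/c6.png',cv2.resize(p[180:420,220:540],(800,600),interpolation=cv2.INTER_CUBIC)[...,::-1])
E
```

```text
t 28.5 world [ 391.8 -271.8  208.5] rack [-139.6 -215.1] xang -86.66 z [ 0.001  0.    -1.   ] w 0.113 gf 30.0 F [-0.2 -0.7 -2.1] j [-0.19  0.04 -0.44 -0.   -1.09  0.25]
shift [ 113.7 -184.4   18.7] turn [-18.74  -8.66  49.33] target [ 582.5 -374.5  189.9]
```

View pics/c6.png

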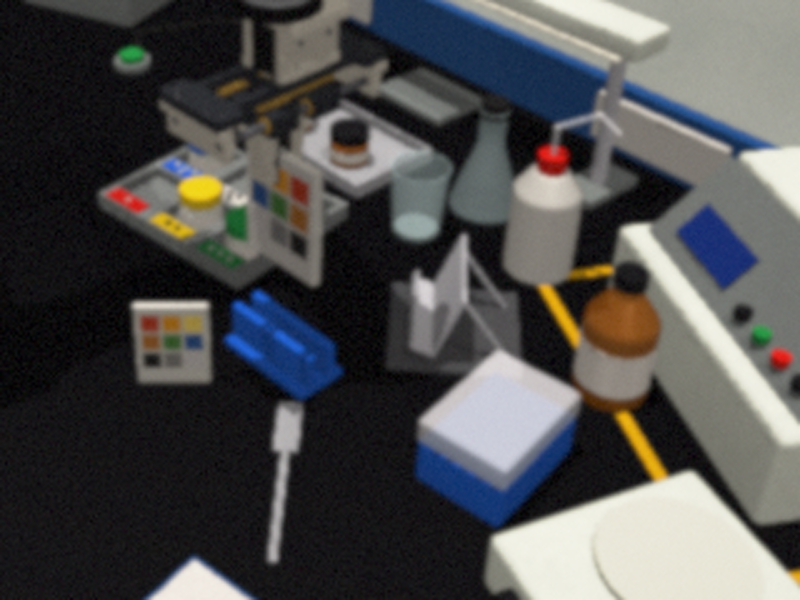

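The crop shows the card held upright above the empty store. The path to the rest is clear; the reagent bottle stands behind the tip box.

Call:
carry_out:
  moves: [0, -30, -20, -2.7, -1.2, 7, 0, 20, -60, -20, -5.4, -2.5, 14.1, 0, 40, -90, -20, -8, -3.7, 21.1, 0, 60, -120, -10, -10.7, -4.9, 28.2, 0, 80, -150, 0, -13.4, -6.2, 35.2, 0, 100, -170, 10, -16.1, -7.4, 42.3, 0, 113.7, -184.4, 18.7, -18.74, -8.66, 49.33, 0, 113.7, -184.4, 18.7, -18.74, -8.66, 49.33, 0, 113.7, -184.4, 18.7, -18.74, -8.66, 49.33, 0, 113.7, -184.4, 18.7, -18.74, -8.66, 49.33, 0]

```text
t: 29.55
tool_pos: [0.5825, -0.3744, 0.1895]
orientation: [1.103, -2.76, -0.486]
force: [-0.2, 0.4, -1.3]
gripper_width: 0.111
gripper_force: 30.0
```

```bash
python3 - <<'E'
from g import *
go(*tgt(90,10,up=30,gap=3)); go(*tgt(90,10,up=0,gap=1))
snap('side','side3'); snap('scene','sc6')
q=np.load('pics/sc6.npz')['p'][130:250,150:310]; r=np.load('pics/side3.npz')['p'][200:320,320:480]
cv2.imwrite('pics/c7.png',cv2.resize(np.hstack([q,r]),(800,300),interpolation=cv2.INTER_CUBIC)[...,::-1])
E
```

```text
t 29.55 world [ 582.5 -374.4  189.5] rack [  34.  -344.5] xang -136.41 z [-0.237  0.247 -0.94 ] w 0.111 gf 30.0 F [-0.2  0.4 -1.3] j [-0.37  0.63  0.38 -0.14 -1.64 -0.42]
shift [-0.   0.  59.6] turn [ 0.01 -0.08  0.07] target [ 568.4 -359.6  133.5]
t 29.55 world [ 582.5 -374.4  189.5] rack [  34.  -344.5] xang -136.41 z [-0.237  0.247 -0.94 ] w 0.111 gf 30.0 F [-0.2  0.4 -1.3] j [-0.37  0.63  0.38 -0.14 -1.64 -0.42]
shift [-0.1 -2.  89.6] turn [ 0.01 -0.08  0.07] target [ 562.6 -353.6  104.6]
```

View pics/c7.png

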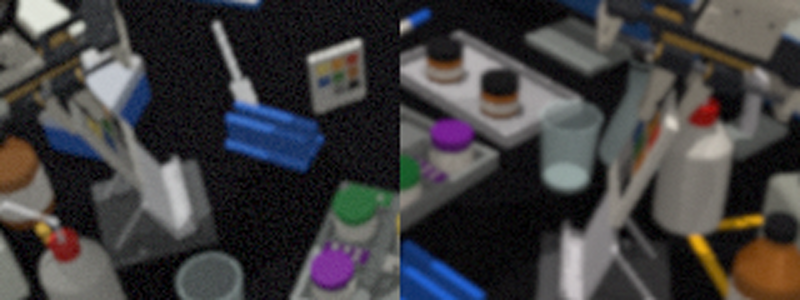

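Both views show the card parallel to the back plate and just above it. I'll slide it down the slope.

Call:
carry_out:
  moves: [0, 0.5, 20, 0, 0, 0, 0, 0, 0.5, 40, 0, 0, 0, 0, 0, 0.5, 55, 0, 0, 0, 0, 0, 0.5, 68, 0, 0, 0, 0, 0, 0.5, 78, 0, 0, 0, 0, 0, 0.5, 84, 0, 0, 0, 0, 0, 0, 86, 0, 0, 0, 0, 0, 0, 86, 0, 0, 0, 0]

```text
t: 30.45
tool_pos: [0.5627, -0.3536, 0.109]
orientation: [1.102, -2.761, -0.486]
force: [0.5, 0.4, -1.3]
gripper_width: 0.112
gripper_force: 30.0
```

```bash
python3 - <<'E'
from g import *
go(*tgt(90,10,up=0,gap=1))
E
```

```text
t 30.45 world [ 562.7 -353.6  109. ] rack [  17.5 -321. ] xang -136.48 z [-0.236  0.247 -0.94 ] w 0.112 gf 30.0 F [ 0.5  0.4 -1.3] j [-0.36  0.64  0.21 -0.15 -1.46 -0.41]
shift [ 0.  -1.5  4.2] turn [-0.02 -0.05  0.01] target [ 562.6 -353.6  104.6]
```

Call:
carry_out:
  moves: [0, 0, 1.5, 0, 0, 0, 0, 0, -0.5, 3, 0, 0, 0, 0, 0, -1, 4, 0, 0, 0, 0, 0, -1.5, 4.5, 0, 0, 0, 0, 0, -2, 4.5, 0, 0, 0, 0, 0, -2, 4.5, 0, 0, 0, 0]

```text
t: 31.05
tool_pos: [0.5629, -0.354, 0.1051]
orientation: [1.102, -2.761, -0.485]
force: [-0.4, -0.3, 5.3]
gripper_width: 0.111
gripper_force: 30.0
```

```bash
python3 - <<'E'
from g import *
go(*tgt(90,10,up=0,gap=0))
E
```

```text
t 31.05 world [ 562.9 -354.   105.1] rack [  17.6 -321.4] xang -136.47 z [-0.236  0.247 -0.94 ] w 0.111 gf 30.0 F [-0.4 -0.3  5.3] j [-0.36  0.64  0.21 -0.15 -1.45 -0.41]
shift [-0.1 -0.7  0.6] turn [-0.04 -0.05  0.02] target [ 563.2 -354.2  104.3]
```

Call:
carry_out:
  moves: [0, 0, 0, 0, 0, 0, 0.18, 0, 0, 0, 0, 0, 0, 0.25, 0, 0, 0, 0, 0, 0, 0.35, 0, 0, 0, 0, 0, 0, 0.35, 0, 0, 0, 0, 0, 0, 0.35, 0, 0, -20, 0, 0, 0, 0.35, 0, 0, -50, 0, 0, 0, 0.35, 0, 0, -90, 0, 0, 0, 0.35, 0, 0, -100, 0, 0, 0, 0.35, 0, 0, -100, 0, 0, 0, 0.35]

```text
t: 32.05
tool_pos: [0.5873, -0.3793, 0.1998]
orientation: [1.103, -2.764, -0.482]
force: [0.3, -0.9, 0.6]
gripper_width: 0.349
gripper_force: 0.0
```

```bash
python3 - <<'E'
from g import *
p0=np.array([545.7,-330,230.]) # not used
snap('wrist','w2'); snap('side','side4'); snap('scene','sc7')
for f,fn in(('sc7',cloud),('side4',cloud),('w2',fcloud)):
    P,p,d=fn(f); P=P*(1000 if fn is cloud else 1)
    m=(d>0)&(abs(P[...,0]-562)<70)&(abs(P[...,1]+365)<70)&(P[...,2]>92)&(P[...,2]<140); Q=P[m]
    for _ in range(6):
        c=Q.mean(0);n=np.linalg.svd(Q-c,full_matrices=False)[2][2];e=np.abs((Q-c)@n);Q=Q[e<max(2*np.median(e),1.5)]
    print(f,len(Q),c.round(1),n.round(3))
q=np.load('pics/sc7.npz')['p'][130:250,150:310]; r=np.load('pics/side4.npz')['p'][200:320,320:480]
cv2.imwrite('pics/c8.png',cv2.resize(np.hstack([q,r]),(800,300),interpolation=cv2.INTER_CUBIC)[...,::-1])
st()
E
```

```text
sc7 156 [ 556.4 -355.7  115.3] [ 0.634 -0.676 -0.375]
side4 181 [ 552.7 -361.3  113.6] [-0.643  0.667  0.377]
w2 1704 [ 560.8 -369.9  132. ] [ 0.277 -0.292  0.915]
t 32.2 world [ 585.6 -377.8  196.4] rack [  36.7 -348.3] xang -136.49 z [-0.238  0.249 -0.939] w 0.351 gf 0.0 F [ 0.3  1.2 -0.9] j [-0.38  0.63  0.41 -0.15 -1.66 -0.42]
```

View pics/c8.png

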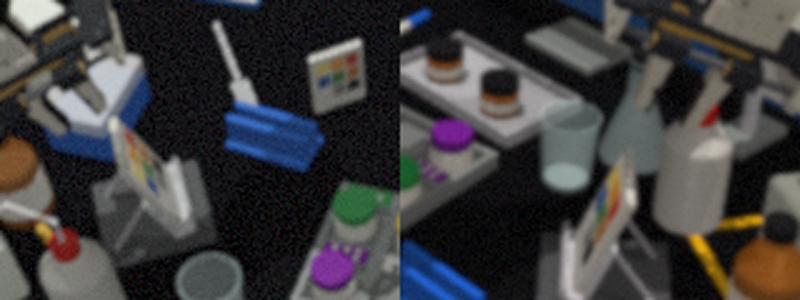

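Both views show the card lying flat against the back plate on the ledge. The plane fits agree: about 10 mm in front of the plate, with the top edge where expected. Now to the button.

```bash
python3 - <<'E'
from g import *
a=np.radians(278.4); T=np.array([[np.cos(a),np.sin(a),0],[np.sin(a),-np.cos(a),0],[0,0,-1]])
go(np.array([560,-120,225.]),T)
P,p,d=cloud('scene5'); P=P*1000
m=(d>0)&(p[...,1].astype(int)>p[...,0]+40)&(np.hypot(P[...,0]-621,P[...,1]-340)<30); Q=P[m]; print('green',len(Q),cv2.minEnclosingCircle(np.float32(Q[:,:2])),np.median(Q,0))
m=(d>0)&(np.hypot(P[...,0]-621,P[...,1]-340)<45)&(P[...,2]>8); Q=P[m]; print(np.percentile(Q[:,2],[10,50,90,99]),cv2.minEnclosingCircle(np.float32(Q[:,:2])))
E
```

```text
t 32.2 world [ 585.6 -377.8  196.4] rack [  36.7 -348.3] xang -136.49 z [-0.238  0.249 -0.939] w 0.351 gf 0.0 F [ 0.3  1.2 -0.9] j [-0.38  0.63  0.41 -0.15 -1.66 -0.42]
shift [-158.8  202.    43.4] turn [ 18.6    9.59 -54.32] target [ 560. -120.  225.]
green 140 ((620.7793579101562, 338.6864013671875), 17.644550323486328) [621.47401645 339.35697241  22.81920988]
[10.79345457 16.94614549 24.28659314 27.14058351] ((625.8294067382812, 346.8020324707031), 34.36433792114258)
```

Call:
carry_out:
  moves: [0, 10, -28, 0, 0, 0, 0, -25, 40, -15, 2.6, 1.3, -7.7, 0, -50, 70, 0, 5.3, 2.7, -15.5, 0, -75, 100, 12, 8, 4.1, -23.3, 0, -100, 130, 22, 10.6, 5.5, -31, 0, -125, 160, 32, 13.3, 6.8, -38.8, 0, -150, 185, 40, 16, 8.2, -46.6, 0, -158.8, 202, 43.4, 18.6, 9.6, -54.3, 0, -158.8, 202, 43.4, 18.6, 9.6, -54.3, 0, -158.8, 202, 43.4, 18.6, 9.6, -54.3, 0]

```text
t: 33.2
tool_pos: [0.5596, -0.1199, 0.2257]
orientation: [2.378, -2.051, 0.002]
force: [0.2, -0.4, 0.7]
gripper_width: 0.005
gripper_force: 0.0
```

```bash
python3 - <<'E'
from h import *
to([620.8,339,60],278.4)
E
```

```text
t 33.2 world [ 559.6 -119.9  225.7] rack [ 48.6 -89.3] xang -81.56 z [ 0.001 -0.002 -1.   ] w 0.005 gf 0.0 F [ 0.2 -0.4  0.7] j [ 0.13  0.19 -0.22  0.   -1.16  0.01]
shift [-445.2 -127.8  165. ]
turn deg [-0.02 -0.1   0.04]
```

Call:
carry_out:
  moves: [-445, -128, 50, 0, 0, 0, 0, -445, -128, 50, 0, 0, 0, 0, -445, -128, 50, 0, 0, 0, 0, -445, -128, 50, 0, 0, 0, 0, -445, -128, 50, 0, 0, 0, 0, -445, -128, 50, 0, 0, 0, 0, -445, -128, 50, 0, 0, 0, 0, -445, -128, 50, 0, 0, 0, 0, -445, -128, 50, 0, 0, 0, 0, -445, -128, 50, 0, 0, 0, 0]

```text
t: 34.2
tool_pos: [0.6227, 0.3412, 0.172]
orientation: [2.375, -2.051, 0.003]
force: [-0.7, -0.6, -0.7]
gripper_width: 0.007
gripper_force: 0.0
```

Call:
carry_out:
  moves: [0, 0, 40, 0, 0, 0, 0, 0, 0, 80, 0, 0, 0, 0, 0, 0, 115, 0, 0, 0, 0, 0, 0, 125, 0, 0, 0, 0, 0, 0, 125, 0, 0, 0, 0, 0, 0, 125, 0, 0, 0, 0]

```text
t: 34.8
tool_pos: [0.6239, 0.3379, 0.0518]
orientation: [-2.376, 2.053, -0.005]
force: [0.4, -0.1, 0.3]
gripper_width: 0.005
gripper_force: 0.0
```

```bash
python3 - <<'E'
from g import *
to([620.8,339,25],278.4); snap('scene','sc8'); snap('side','side5')
# check all jars: cap tops
P,p,d=cloud('sc8'); P*=1000
for n,(w,z) in dict(p2=(pocket(-35,0),52),p3=(pocket(-35,-76),52),p4=(pocket(53,76),52),p6=(pocket(53,-76),52),tA=([690,-52],50),tC=([690,58],50)).items():
    m=(d>0)&(np.hypot(P[...,0]-w[0],P[...,1]-w[1])<33)&(abs(P[...,2]-z)<6)
    Q=P[m]; c,r=cv2.minEnclosingCircle(np.float32(Q[:,:2])); print(n,'d',np.round(np.array(c)-w[:2],1),round(r,1),'z',np.median(Q[:,2]).round(1))
q=np.load('pics/sc8.npz')['p'][150:350,180:447]; cv2.imwrite('pics/c9.png',cv2.resize(q,(800,600),interpolation=cv2.INTER_CUBIC)[...,::-1])
E
```

```text
t 34.8 world [623.9 337.9  51.8] rack [179.1 354.2] xang -81.65 z [ 0.003 -0.001 -1.   ] w 0.005 gf 0.0 F [ 0.4 -0.1  0.3] j [ 0.77  0.55 -0.11  0.   -0.91 -0.63]
shift [-1.5  3.  26.7]
turn deg [-0.17 -0.09 -0.05]
p2 d [ 2.1 -0.7] 26.9 z 52.7
p3 d [-4.2 -4.3] 26.4 z 52.2
p4 d [0.5 0.6] 25.0 z 52.6
p6 d [-1.4  0.8] 27.7 z 52.2
tA d [-1.   3.3] 26.0 z 50.7
tC d [-1.8 -0.2] 25.6 z 50.7
```

View pics/c9.png

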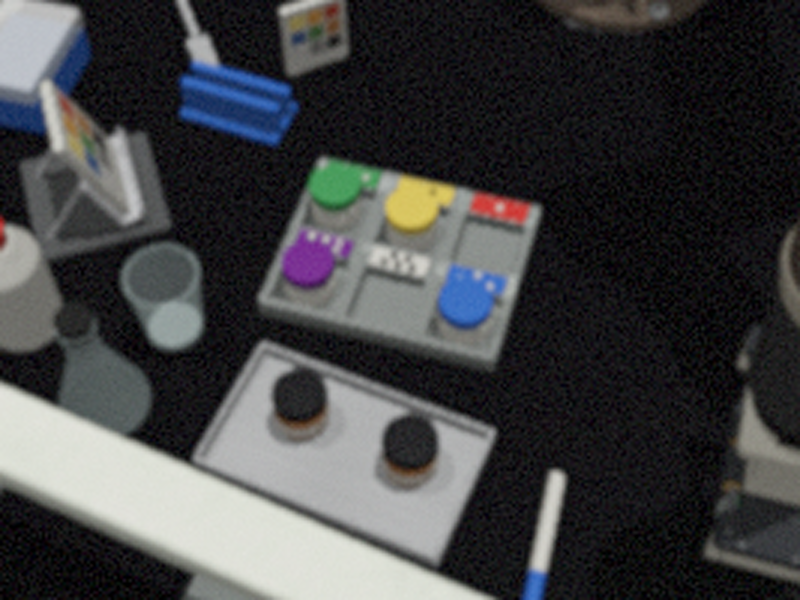

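The crop shows all four samples seated, both ambers upright in the tray, and the card on the rest. Now I'll press the button.

Call:
carry_out:
  moves: [0, 2, 10, 0, 0, 0, 0, 0, 2, 20, 0, 0, 0, 0, 0, 2, 26, 0, 0, 0, 0, 0, 2, 29, 0, 0, 0, 0, 0, 2, 31, 0, 0, 0, 0, 0, 2, 32, 0, 0, 0, 0]

```text
t: 35.5
tool_pos: [0.6205, 0.3374, 0.0184]
orientation: [2.378, -2.052, 0.004]
force: [-2.7, -0.9, 3.2]
gripper_width: 0.003
gripper_force: 1.8
```

Call:
carry_out:
  moves: [0, 0, 1, 0, 0, 0, 0, 0, 0, 2, 0, 0, 0, 0, 0, 0, 3, 0, 0, 0, 0, 0, 0, 3, 0, 0, 0, 0]

```text
t: 35.9
tool_pos: [0.6207, 0.3376, 0.0163]
orientation: [-2.378, 2.053, -0.004]
force: [-4.7, -2.3, 8.5]
gripper_width: -0.0
gripper_force: 4.2
```

Call:
carry_out:
  moves: [0, 0, 1, 0, 0, 0, 0, 0, 0, 2, 0, 0, 0, 0, 0, 0, 3, 0, 0, 0, 0, 0, 0, 3, 0, 0, 0, 0, 0, 0, 3, 0, 0, 0, 0]

```text
t: 36.4
tool_pos: [0.6208, 0.3376, 0.0159]
orientation: [-2.378, 2.051, -0.005]
force: [-11.0, -4.2, 25.3]
gripper_width: 0.007
gripper_force: 12.6
```

The button is on its end stop (25 N with no further travel). Lifting off.

Call:
carry_out:
  moves: [0, 0, -5, 0, 0, 0, 0, 0, 0, -30, 0, 0, 0, 0, 0, 0, -80, 0, 0, 0, 0, 0, 0, -150, 0, 0, 0, 0, 0, 0, -150, 0, 0, 0, 0, 0, 0, -150, 0, 0, 0, 0, 0, 0, -150, 0, 0, 0, 0]

```text
t: 37.1
tool_pos: [0.6205, 0.3381, 0.1625]
orientation: [-2.377, 2.052, -0.003]
force: [0.3, -0.4, -1.2]
gripper_width: 0.006
gripper_force: 0.0
```

```bash
python3 - <<'E'
from h import *
st(); r=ctrl.finish_job(); print(r)
E
```

```text
t 37.1 world [620.5 338.1 162.5] rack [175.7 354.8] xang -81.62 z [ 0.002 -0.    -1.   ] w 0.006 gf 0.0 F [ 0.3 -0.4 -1.2] j [ 0.77  0.45  0.    0.   -1.12 -0.63]
the job is handed in; nothing more can be done
None
```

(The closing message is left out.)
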